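Make up two resin-mounting kits: sections on their mould bases, frames over them

TASK

Make up the two kits for casting metal sections in resin: on the oblong base stand the T-shaped weld section and the hexagon piece, one on each engraved cross, then fit the oblong frame over them; on the round base stand the tube piece on the cross in the middle, then fit over it the round ring that suits this base. The sections of a kit must be standing on their base before its frame or ring goes on, must stay upright on their crosses, and the frame and ring must sit fully down, flat on the base's flange. Leave the L-shaped section and the small spare ring where they are.

Things in the scene. Friction and masses are not known exactly. Their poses are not given: they have to be found in the camera images.
- oblong_base: Grey mould base, loose (0.45 kg): flat oblong flange 108 x 68 mm, 6 mm thick, with a raised oblong plug 88 x 48 mm in its middle whose top is 12 mm above the bench. Two fine crosses are engraved on the plug, 23 mm either side of the middle on the long axis. Origin: centre of its underside; z up. x = long axis. Starts with its long axis roughly (within 20 degrees) pointing away from the robot.
- round_base: Grey mould base, loose (0.3 kg): round flange 64 mm across, 6 mm thick, with a raised round plug 44 mm across whose top is 12 mm above the bench, one fine cross engraved in the middle. Origin: centre of its underside; z up. Behind the two bases stand wire racks of upright discs, 0.2 m tall (beyond x = 0.56 m, from y = 0.155 m to the right).
- oblong_frame: White open oblong mould frame without bottom or lid, 38 mm tall, inside 92 x 52 mm, outside 100 x 60 mm (103 x 63 mm over the 4 mm high bead at its foot). Slips over the oblong base's plug with 2 mm play all round and then rests on the flange, its underside 6 mm above the bench. Origin: centre of its underside; z up. x = long axis. Either way round is right.
- round_ring: White open mould ring (short tube), 38 mm tall, inside 48 mm across, outside 55 mm (58 mm over the 4 mm high bead at its foot). Slips over the round base's plug with 2 mm play all round and rests on the flange, its underside 6 mm above the bench. Origin: centre of its underside; z up. The larger of the two round rings.
- spare_ring: White open mould ring of the same make, 38 mm tall, inside 32 mm, outside 39 mm across (42 mm over the foot bead): too small for either base, not needed. Origin: centre of its underside; z up.
- weld_tee: Cut steel section, 26 mm tall, standing on end, T-shaped seen from above: a plate 8 mm thick and 28 mm long (along y, at the -x side) with a web 8 mm thick welded to its middle and running to +x; 26 mm from plate back (x = -13 mm) to web end (x = +13 mm), 28 mm over y. Origin: centre of its underside; z up.
- hex_piece: Cut steel section, 26 mm tall, standing on end, a piece of hexagon bar, 22 mm across flats, two flats facing +x and -x. Origin: centre of its underside; z up.
- tube_piece: Cut steel section, 26 mm tall, standing on end, a piece of round thick-walled tube, 28 mm across, bore 16 mm. Origin: centre of its underside; z up.
- angle_piece: Cut steel section, 26 mm tall, standing on end, L-shaped seen from above, legs 7 mm thick, 26 x 28 mm over all: not needed. Origin: centre of its underside; z up.
Mind the look-alikes: they are no part of the job. Leave any orange look-alike of the round_base alone.

How it is judged:
By the outcome, as a careful person would: the job done as asked, in the order asked, and still so for the second after the job is handed in, with the robot touching nothing.
It also fails if it takes over 144 s, if anything falls off the work surface, if the arm or the gripper's body presses on something with over 40 N, if the wrist force passes 120 N, or if a joint passes its speed limit or range.

ROBOT

A 6-joint arm with a two-finger parallel gripper is mounted at the origin on a cart in front of the work surface, level with it; the furniture and walls round the work are solid. World frame = base frame: x ahead of the robot, y to its left, z up, the work surface at z = 0. Lengths are in m, angles in degrees, forces in N, time in s.
With the tool pointing down it reaches from about 0.35 to 0.875 m from the base axis. Payload 4.2 kg.
Tool frame: the origin (TCP) lies between the finger pads; the fingertips stand 17 mm ahead of it and the grasp point (between the pads) lies 2 mm behind it; z points along the fingers, y is the line along which they close (so a half turn about z gives the same grasp; the last joint's range is limited). The gripper opens to 87 mm and grips with 3 to 60 N. Pads are 19 mm wide; open, the fingers measure 117 mm over their backs; the gripper's body (75 mm by 190 mm) begins 51 mm behind the grasp point.
Start: joints at [79.16, 22.042, 0.453, 0, -68.411, -14.817], TCP at [0.271, 0.563, 0.213] pointing down, gripper open.
Joint ranges: [-179.83, 179.83], [-69.29, 118.12], [-61.27, 80.66], [-181.25, 117.63], [-171.15, -9.14], [-177.46, 177.46]. Speed limits (degrees/s): [159.86, 159.86, 180, 180, 180, 180].

INTERFACE

Orientations are given as a 3x3 rotation matrix whose columns are the frame's x, y, z axes.
In Python, from station import r gives the robot as it stands.
- The arm moves only by the tool servo_tool, never from a script. Its argument "targets" is a list of rows, each a list of 5 numbers: the shift along the world's x, y, z in units of 30 mm (1.0 is 30 mm), then the turn about the world's z in rad, then the finger opening in mm, from 0 to 87. In form: [[x, y, z, turn, gripper], ...]. A call has exactly 5 rows; each row is the pose to reach, as a shift and turn from the pose commanded when the call began; what a row does not reach only later rows make up. A row lasts 1/12 s, in which the tool goes at most 41.7 mm and 7.16 degrees, less where a joint would pass 70% of its speed; a pose out of reach is approached as far as the arm can. A call with a gripper value outside its range is refused whole. The fingers move at their own pace and stop on an object; the grip force is fixed at half the most. Time passes only in rows, so rows that repeat a pose let the fingers close, or fill a call up. It gives the time, the measured TCP pose, the force, the opening and the grip force at its end, in the units of the state.
- r.sense(): the state, without advancing time (a new reading comes with each control period).
- r.capture(name): name is "side" or "top"; returns a dict with "pixels" (384x512x3 uint8, red, green, blue), "fx", "fy", "cx", "cy" (pixels), "world_from_camera" (4x4, takes a point from camera to world coordinates). Camera axes: x right, y down, z forward; pixel columns grow to the right and rows downward; lengths in m; the calibration is good to about 2 mm. A picture is of the moment at which its call begins. There is no depth.
- r.finish_job(): hands the job in; it is judged then, once.
The state is a dict: "time_s": time; "joints": joint angles; "joint_velocities": joint speeds; "effort": joint torques, N m; "tcp_pos": TCP position; "ee_rot": TCP orientation; "wrist_force": force on the tool from outside, world axes, zero at the start; "moment": the same for the moment, N m; "gripper_width": opening from 0.0 (shut) to 1.0 (fully open); "gripper_force": force on a finger pad.
Only numpy, scipy, OpenCV 4.12 (cv2) and the standard library are available. Lean on these libraries where they do the work, as an engineer would, in place of code of your own. Each camera call takes 0.05 s, during which the arm holds its last target. There are 200 camera calls.

## Working session

There is one attempt and no reset: what is moved stays moved. The work goes in short steps, Python scripts to look and compute and a tool call to move; the robot and the scene stay as the last step left them, time stands still between calls to the robot, and variables do not carry over. Pictures are saved under pics/ and viewed, at most 14 in all, crops included, and the job is handed in when it is done.

Besides the shell and the picture viewer there is one more tool, called after "Request:" by a JSON object that holds its "fn" and its "kwargs", one argument or row to a line. servo_tool: Moves the arm, as the interface text tells. Its arguments: {"type":"object","properties":{"targets":{"type":"array","items":{"type":"array","items":{"type":"number"}}}},"required":["targets"]}

```bash
mkdir -p pics; ls; python3 - <<'E'
from station import r
import cv2,numpy as np
for n in("top","side"):
    c=r.capture(n);cv2.imwrite(f"pics/{n}0.png",c["pixels"][:,:,::-1]);np.savez(f"{n}0.npz",**c)
    print(n,c["fx"],c["fy"],c["cx"],c["cy"],np.round(c["world_from_camera"],3).tolist())
s=r.sense();print(s["time_s"],s["tcp_pos"],np.round(s["ee_rot"],3).tolist(),s["gripper_width"])
E
```

```text
pics
top 452.358778891897 452.358778891897 255.35893054736817 188.2754647989493 [[-0.009, -0.981, 0.193, 0.196], [-1.0, 0.009, -0.005, -0.05], [0.003, -0.193, -0.981, 1.646], [0.0, 0.0, 0.0, 1.0]]
side 426.89054339331784 426.89054339331784 259.1911406595096 197.4505660491081 [[-0.973, 0.18, -0.145, 0.742], [0.231, 0.715, -0.66, 0.823], [-0.015, -0.676, -0.737, 1.023], [0.0, 0.0, 0.0, 1.0]]
0.1 [0.27036801 0.56287553 0.21218222] [[0.901, -0.433, -0.001], [-0.433, -0.901, -0.002], [0.0, 0.002, -1.0]] 1.003178140073524
```

View pics/top0.png

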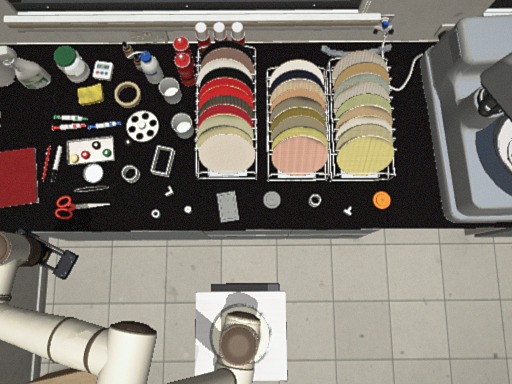

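View pics/side0.png

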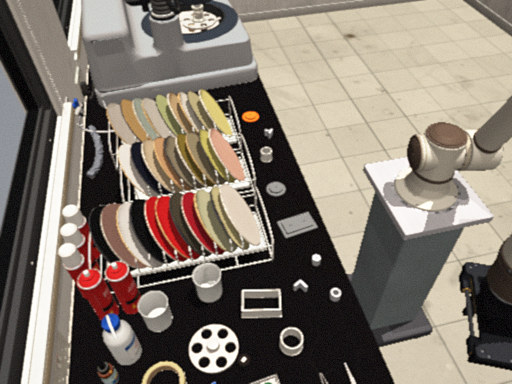

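```bash
python3 - <<'E'
import cv2
t=cv2.imread("pics/top0.png");s=cv2.imread("pics/side0.png")
cv2.imwrite("pics/top0c.png",cv2.resize(t[135:225,115:265],None,fx=5.3,fy=5.3,interpolation=cv2.INTER_CUBIC))
cv2.imwrite("pics/top0d.png",cv2.resize(t[175:225,255:405],None,fx=5.3,fy=5.3,interpolation=cv2.INTER_CUBIC))
cv2.imwrite("pics/side0c.png",cv2.resize(s[170:370,210:360],None,fx=3,fy=3,interpolation=cv2.INTER_CUBIC))
E
```

```text
(no output)
```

View pics/top0c.png

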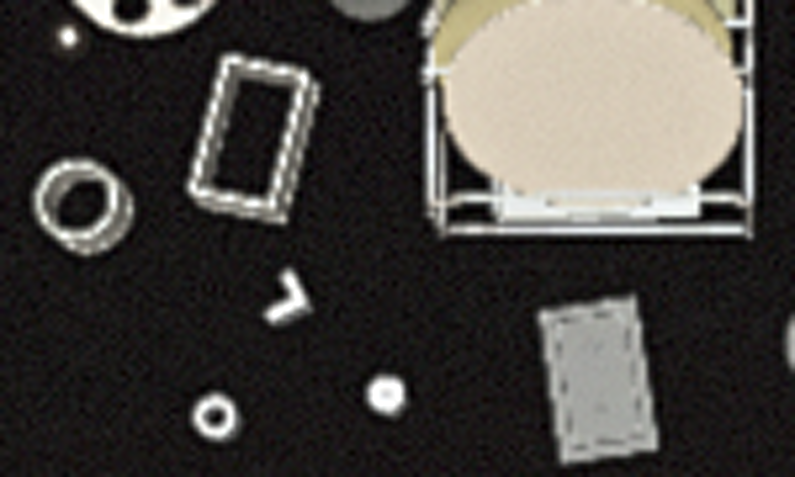

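View pics/side0c.png

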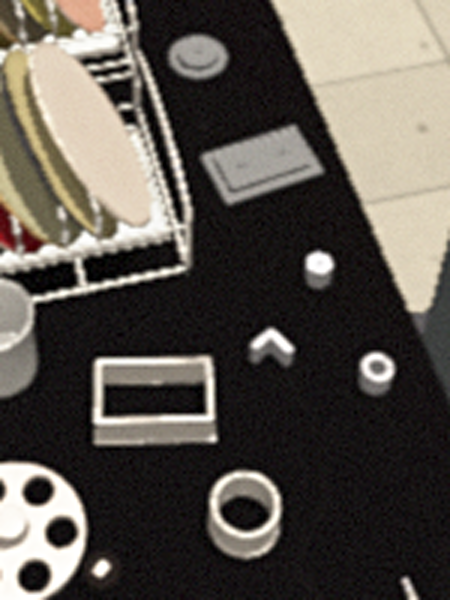

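View pics/top0d.png

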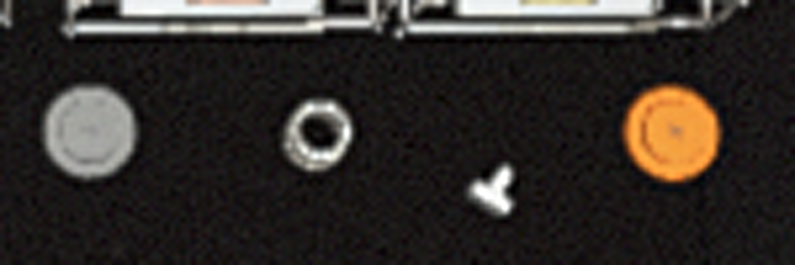

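The pictures show, in top-image pixels:
- **Round bases:** grey at (272,200) and orange at (382,200). I want the grey one, because the orange is the look-alike.
- **Rings:** (130,173), about 58 mm across, and (315,200), about 42 mm. I want the larger, at (130,173).
- **Small sections:** L at (169,191), left alone. T at (348,211), with its web up-right and plate lower-left. Tube at (155,213), hexagon at (188,210).
- **Oblong parts:** frame at (163,161), base at (228,207).

The crops confirm each of these.

```bash
cat > vis.py <<'E'
import cv2,numpy as np
from station import r
def ray(c,uv,z):
    T=np.array(c["world_from_camera"]);uv=np.atleast_2d(uv).astype(float)
    d=np.c_[(uv[:,0]-c["cx"])/c["fx"],(uv[:,1]-c["cy"])/c["fy"],np.ones(len(uv))]@T[:3,:3].T
    return (T[:3,3]+d*((z-T[2,3])/d[:,2])[:,None])[:,:2]
def proj(c,p):
    T=np.array(c["world_from_camera"]);q=(np.asarray(p,float)-T[:3,3])@T[:3,:3]
    return np.array([c["fx"]*q[0]/q[2]+c["cx"],c["fy"]*q[1]/q[2]+c["cy"]])
def snap(n,k=3):
    cs=[r.capture(n) for _ in range(k)];c=cs[0]
    c["g"]=np.mean([x["pixels"].astype(float) for x in cs],0).max(2).astype(np.float32);return c
def blob(c,p,z,th=60,S=8,w=24):
    """filled silhouette of the blob nearest world point p -> (contour on plane z, centroid, rect angle, size mm)"""
    u=np.round(proj(c,p)).astype(int);x0,y0=u-w
    g=cv2.resize(c["g"][max(y0,0):y0+2*w,max(x0,0):x0+2*w],None,fx=S,fy=S,interpolation=cv2.INTER_CUBIC)
    cn=cv2.findContours((g>th).astype(np.uint8),cv2.RETR_EXTERNAL,cv2.CHAIN_APPROX_NONE)[0]
    cn=[k for k in cn if cv2.contourArea(k)>8*S*S]
    k=min(cn,key=lambda k:abs(cv2.pointPolygonTest(k,(w*S,w*S),True)) if cv2.pointPolygonTest(k,(w*S,w*S),True)<0 else -1)
    uv=(k[:,0]+.5)/S-.5+[max(x0,0),max(y0,0)]
    P=ray(c,uv,z)*1000;m=cv2.moments((P-P[0]).astype(np.float32).reshape(-1,1,2))
    ctr=P[0]+[m["m10"]/m["m00"],m["m01"]/m["m00"]]
    R=cv2.minAreaRect(P.astype(np.float32));(a,b),ang=R[1],R[2]
    if a<b:a,b,ang=b,a,ang+90
    return P,ctr,(ang+90)%180-90,(a,b)
E
cat > m.py <<'E'
from vis import *
t,s=snap("top"),snap("side")
px=dict(obase=(228,207,3),rbase=(272,200,3),frame=(163,161,19),ring=(130,173,19),tube=(155,213,13),hex=(188,210,13),tee=(348,211,13),spare=(315,200,19),ell=(169,191,13))
for n,(u,v,z) in px.items():
    p=np.r_[ray(t,(u,v),z/1000)[0],z/1000]
    for c in(t,s):
        for th in (50,80):
            P,ct,a,sz=blob(c,p,z/1000,th);print(n,"top" if c is t else "side",th,ct.round(1),round(a,1),np.round(sz,1))
E
python3 m.py
```

```text
obase top 50 [453.1  44.7] 8.4 [114.7  74. ]
obase top 80 [452.8  44.4] 8.5 [112.3  71.7]
obase side 50 [454.7  43.9] 8.6 [114.   74.8]
obase side 80 [454.7  44. ] 8.7 [111.  72.]
rbase top 50 [ 477.1 -117.5] -0.5 [68.2 67.3]
rbase top 80 [ 476.9 -117.6] -0.5 [64.9 64. ]
rbase side 50 [ 479.  -118.4] -69.6 [70.4 69.1]
rbase side 80 [ 478.9 -118.3] -66.0 [66.8 65.9]
frame top 50 [623.7 285.2] -12.9 [117.7  78.5]
frame top 80 [623.6 285.2] -13.1 [115.1  76.5]
frame side 50 [625.4 285. ] -12.4 [109.5  87.7]
frame side 80 [625.4 284.9] -12.6 [108.2  85.8]
ring top 50 [576.  402.2] 50.3 [75.5 62.2]
ring top 80 [576.  402.2] 49.7 [73.2 59.9]
ring side 50 [577.6 402.3] 68.6 [77.  61.9]
ring side 80 [577.5 402.2] 74.9 [75.6 60.5]
tube top 50 [427.5 306. ] 28.4 [37.1 33.6]
tube top 80 [427.7 306.3] 24.6 [33.8 31.3]
tube side 50 [427.6 303.4] 70.4 [46.3 33.7]
tube side 80 [427.3 303. ] 46.7 [43.3 32.2]
hex top 50 [441.9 189.3] 53.2 [32.1 29.9]
hex top 80 [442.1 189.5] -0.5 [28.5 27.6]
hex side 50 [441.9 186.7] 72.0 [45.6 30. ]
hex side 80 [441.6 186. ] 72.0 [42.7 28.3]
tee top 50 [ 430.8 -394.7] -33.8 [37.2 34.4]
tee top 80 [ 431.  -395.1] -61.5 [35.7 30.9]
tee side 50 [ 433.2 -396.6] 75.6 [66.8 37.6]
tee side 80 [ 432.8 -397.9] 75.6 [61.  35.3]
spare top 50 [ 470.4 -273.9] -45.8 [53.1 47.1]
spare top 80 [ 470.4 -274.1] -46.0 [50.5 45.2]
spare side 50 [ 472.8 -274.4] 76.1 [91.6 48.4]
spare side 80 [ 472.7 -274.6] 75.7 [87.7 46.2]
ell top 50 [508.6 258.6] 27.0 [37.6 35.1]
ell top 80 [508.8 258.5] 23.2 [35.2 33.2]
ell side 50 [509.7 256.6] -63.5 [42.5 41.8]
ell side 80 [509.3 255.8] -20.3 [41.1 38. ]
```

```bash
python3 - <<'E'
from vis import *
t,s=snap("top",6),snap("side",6)
im=[]
for p,n in(((.442,.188,.026),"hex"),((.432,-.396,.026),"tee")):
    for c in(t,s):
        u=np.round(proj(c,p)).astype(int);im.append(cv2.resize(c["g"][u[1]-9:u[1]+9,u[0]-9:u[0]+9],(290,290),interpolation=cv2.INTER_CUBIC).clip(0,255))
        g=c["g"][u[1]-9:u[1]+9,u[0]-9:u[0]+9];print(n,g.max())
        for th in(110,150,180):
            P,ct,_,_=blob(c,p,.026,th,w=12);d=P-ct;rr=np.hypot(*d.T);a=np.arctan2(*d.T[::-1])
            q=np.linspace(-np.pi,np.pi,72,endpoint=False);b=np.array([rr[np.abs((a-x+np.pi)%(2*np.pi)-np.pi)<.1].max() for x in q])
            pk=[(round(np.degrees(q[i])),round(b[i],1)) for i in range(72) if b[i]>=max(np.roll(b,-i)[[1,2,3,-1,-2,-3]])]
            print(th,ct.round(1),pk)
cv2.imwrite("pics/ht.png",np.vstack([np.hstack(im[:2]),np.hstack(im[2:])]))
E
```

```text
hex 255.0
110 [440.2 187.7] [(-165, np.float64(14.4)), (-160, np.float64(14.4)), (-155, np.float64(14.4)), (-120, np.float64(13.7)), (-115, np.float64(13.7)), (-40, np.float64(13.5)), (-35, np.float64(13.5)), (15, np.float64(13.7)), (20, np.float64(13.7)), (55, np.float64(13.6)), (60, np.float64(13.6)), (65, np.float64(13.6)), (145, np.float64(12.7))]
150 [440.3 187.7] [(-165, np.float64(12.9)), (-160, np.float64(12.9)), (-115, np.float64(12.4)), (-110, np.float64(12.4)), (-40, np.float64(12.6)), (-35, np.float64(12.6)), (30, np.float64(12.4)), (35, np.float64(12.4)), (75, np.float64(12.5)), (80, np.float64(12.5)), (105, np.float64(12.2))]
180 [440.3 187.7] [(-165, np.float64(12.0)), (-160, np.float64(12.0)), (-110, np.float64(11.6)), (-105, np.float64(11.6)), (-65, np.float64(11.9)), (-60, np.float64(11.9)), (-55, np.float64(11.9)), (30, np.float64(11.7)), (35, np.float64(11.7)), (70, np.float64(11.8)), (75, np.float64(11.8)), (100, np.float64(11.6)), (105, np.float64(11.6)), (110, np.float64(11.6)), (155, np.float64(11.1))]
hex 255.0
110 [444.9 192.2] [(-145, np.float64(17.0)), (-1
[... 1523 characters left out ...]
34.2 -387.2] [(-140, np.float64(21.6)), (-135, np.float64(21.6)), (-130, np.float64(21.6)), (-60, np.float64(21.0)), (-55, np.float64(21.0)), (80, np.float64(34.7)), (85, np.float64(34.7))]
150 [ 433.1 -390.4] [(-150, np.float64(17.2)), (-145, np.float64(17.2)), (-140, np.float64(17.2)), (-40, np.float64(17.7)), (-35, np.float64(17.7)), (-30, np.float64(17.7)), (85, np.float64(17.4)), (90, np.float64(17.4))]
180 [ 432.6 -390.4] [(-150, np.float64(15.4)), (-145, np.float64(15.4)), (-35, np.float64(16.5)), (-30, np.float64(16.5)), (85, np.float64(15.3)), (90, np.float64(15.3))][ WARN:0@8.486] global loadsave.cpp:1063 imwrite_ Unsupported depth image for selected encoder is fallbacked to CV_8U.
```

View pics/ht.png

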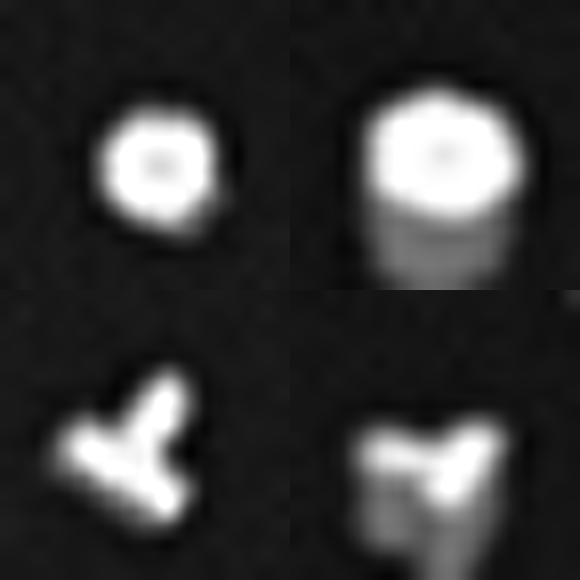

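The enlarged view shows the hexagon (left top-face centre in the upper tiles), with its flats' normals at about -10° + 60k. The T in the lower tiles has its web at about -32°. Now moving to the tube.

Request:
{"fn": "servo_tool", "kwargs": {
  "targets": [
    [0.52, -0.86, -0.37, 0, 87],
    [1.04, -1.72, -0.74, 0, 87],
    [1.56, -2.58, -1.11, 0, 87],
    [2.08, -3.44, -1.48, 0, 87],
    [2.6, -4.3, -1.85, 0, 87]
  ]
}}

```text
time_s: 1.42
tcp_pos: [0.3491, 0.4332, 0.1574]
ee_rot: [[0.902, -0.433, 0.0], [-0.433, -0.902, 0.0], [0.0, -0.001, -1.0]]
wrist_force: [0.6, -0.2, -0.4]
gripper_width: 1.003
gripper_force: 0.0
```

Request:
{"fn": "servo_tool", "kwargs": {
  "targets": [
    [0.52, -0.86, -0.37, 0, 87],
    [1.04, -1.72, -0.74, 0, 87],
    [1.56, -2.58, -1.11, 0, 87],
    [2.08, -3.44, -1.48, 0, 87],
    [2.6, -4.3, -1.85, 0, 87]
  ]
}}

```text
time_s: 1.83
tcp_pos: [0.4272, 0.3042, 0.102]
ee_rot: [[0.902, -0.433, 0.001], [-0.433, -0.902, 0.001], [0.0, -0.001, -1.0]]
wrist_force: [1.6, 0.1, -0.5]
gripper_width: 0.999
gripper_force: 0.0
```

Request:
{"fn": "servo_tool", "kwargs": {
  "targets": [
    [0, 0, -0.7, 0, 87],
    [0, 0, -1.4, 0, 87],
    [0, 0, -2.0, 0, 87],
    [0, 0, -2.5, 0, 87],
    [0, 0, -2.7, 0, 87]
  ]
}}

```text
time_s: 2.25
tcp_pos: [0.4258, 0.3042, 0.0192]
ee_rot: [[0.901, -0.434, -0.002], [-0.434, -0.901, -0.003], [-0.001, 0.004, -1.0]]
wrist_force: [-0.4, -0.4, -0.0]
gripper_width: 0.999
gripper_force: 0.0
```

Request:
{"fn": "servo_tool", "kwargs": {
  "targets": [
    [0, 0, 0, 0, 20],
    [0, 0, 0, 0, 20],
    [0, 0, 0, 0, 20],
    [0, 0, 0, 0, 20],
    [0, 0, 0, 0, 20]
  ]
}}

```text
time_s: 2.67
tcp_pos: [0.4269, 0.306, 0.0221]
ee_rot: [[0.902, -0.433, 0.001], [-0.433, -0.902, 0.002], [0.0, -0.002, -1.0]]
wrist_force: [-0.6, 0.7, -0.1]
gripper_width: 0.707
gripper_force: 0.0
```

Request:
{"fn": "servo_tool", "kwargs": {
  "targets": [
    [0, 0, 0, 0, 20],
    [0, 0, 0, 0, 20],
    [0, 0, 0, 0, 55],
    [0, 0, 0, 0, 55],
    [0, 0, 0, 0, 55]
  ]
}}

```text
time_s: 3.08
tcp_pos: [0.4266, 0.3054, 0.0212]
ee_rot: [[0.901, -0.433, 0.0], [-0.433, -0.901, 0.0], [-0.0, -0.0, -1.0]]
wrist_force: [-0.6, -0.5, 0.4]
gripper_width: 0.624
gripper_force: 0.0
```

Request:
{"fn": "servo_tool", "kwargs": {
  "targets": [
    [0, 0, 0, -0.1, 55],
    [0, 0, 0, -0.22, 55],
    [0, 0, 0, -0.34, 55],
    [0, 0, 0, -0.46, 55],
    [0, 0, 0, -0.57, 55]
  ]
}}

```text
time_s: 3.5
tcp_pos: [0.4266, 0.3053, 0.0211]
ee_rot: [[0.52, -0.854, -0.0], [-0.854, -0.52, -0.0], [0.0, 0.0, -1.0]]
wrist_force: [-0.4, 0.1, 0.4]
gripper_width: 0.635
gripper_force: 0.0
```

Request:
{"fn": "servo_tool", "kwargs": {
  "targets": [
    [0, 0, 0, -0.12, 55],
    [0, 0, 0, -0.24, 55],
    [0, 0, 0, -0.36, 55],
    [0, 0, 0, -0.48, 55],
    [0, 0, 0, -0.6, 55]
  ]
}}

```text
time_s: 3.92
tcp_pos: [0.4266, 0.3053, 0.0211]
ee_rot: [[-0.053, -0.999, -0.0], [-0.999, 0.053, -0.0], [0.0, 0.0, -1.0]]
wrist_force: [0.7, 0.2, 0.2]
gripper_width: 0.63
gripper_force: 0.0
```

Request:
{"fn": "servo_tool", "kwargs": {
  "targets": [
    [0, 0, 0, -0.12, 55],
    [0, 0, 0, -0.24, 55],
    [0, 0, 0, -0.36, 55],
    [0, 0, 0, -0.4, 55],
    [0, 0, 0, -0.4, 20]
  ]
}}

```text
time_s: 4.33
tcp_pos: [0.4266, 0.3053, 0.0211]
ee_rot: [[-0.433, -0.901, -0.0], [-0.901, 0.433, -0.0], [0.0, 0.0, -1.0]]
wrist_force: [0.2, -0.2, 0.8]
gripper_width: 0.605
gripper_force: 0.0
```

Request:
{"fn": "servo_tool", "kwargs": {
  "targets": [
    [0, 0, 0, 0, 20],
    [0, 0, 0, 0, 20],
    [0, 0, 0, 0, 20],
    [0, 0, 0, 0, 20],
    [0, 0, 0, 0, 20]
  ]
}}

```text
time_s: 4.75
tcp_pos: [0.4266, 0.3054, 0.0211]
ee_rot: [[-0.432, -0.902, -0.0], [-0.902, 0.432, -0.0], [0.0, -0.0, -1.0]]
wrist_force: [-0.0, -0.3, 0.4]
gripper_width: 0.275
gripper_force: 0.0
```

Request:
{"fn": "servo_tool", "kwargs": {
  "targets": [
    [0, 0, 0, 0, 20],
    [0, 0, 0, 0, 20],
    [0, 0, 0, 0, 20],
    [0, 0, 0, 0, 20],
    [0, 0, 0, 0, 20]
  ]
}}

```text
time_s: 5.17
tcp_pos: [0.4266, 0.3054, 0.0212]
ee_rot: [[-0.432, -0.902, 0.0], [-0.902, 0.432, 0.0], [-0.0, -0.0, -1.0]]
wrist_force: [-0.2, 0.3, 0.0]
gripper_width: 0.226
gripper_force: 0.0
```

```bash
python3 - <<'E'
from vis import *
c=r.capture("side");u=proj(c,(.427,.305,.02)).astype(int);print(u,r.sense()["gripper_width"])
cv2.imwrite("pics/g1.png",cv2.resize(c["pixels"][u[1]-50:u[1]+50,u[0]-60:u[0]+60,::-1],None,fx=5,fy=5))
E
```

```text
[335 292] 0.2347474313822772
```

View pics/g1.png

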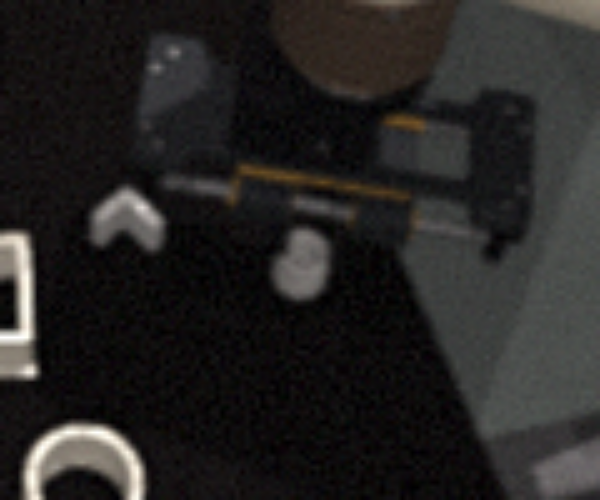

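```bash
python3 - <<'E'
from vis import *
im=[]
for n in("side","top"):
    c=snap(n,4);u=np.round(proj(c,(.427,.305,.02))).astype(int)
    g=c["g"][u[1]-25:u[1]+25,u[0]-25:u[0]+25];im.append(cv2.resize((np.clip(g/70,0,1)**.7*255).astype(np.uint8),(400,400),interpolation=cv2.INTER_CUBIC))
    print(proj(c,(.4266,.3054,.1))-u,proj(c,(.4266,.3054,.02))-u)
cv2.imwrite("pics/g2.png",np.hstack(im));s=r.sense();print(s["gripper_width"],s["joints"])
E
```

```text
[  3.67927383 -16.47520052] [-0.07699888 -0.11168132]
[-4.91248072 -2.97610686] [0.05778617 0.23593802]
0.22732077669518025 [ 5.33331833e+01  2.53740016e+01 -2.69824000e+01 -1.16642261e-03
 -3.76445112e+01 -7.89425800e+01]
```

View pics/g2.png

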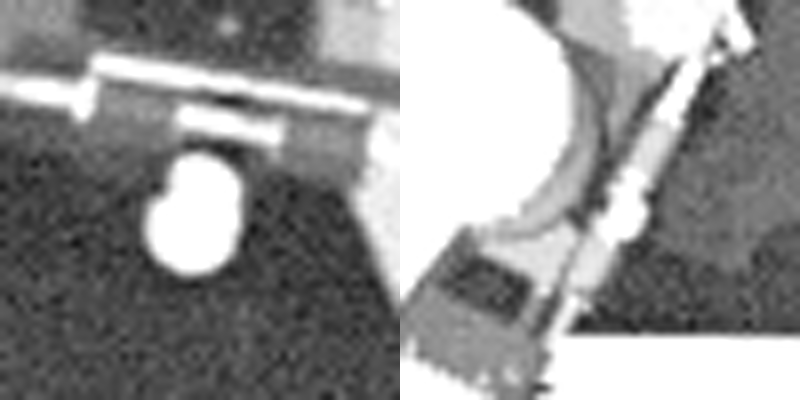

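Request:
{"fn": "servo_tool", "kwargs": {
  "targets": [
    [0, 0, 0, 0, 50],
    [0, 0, 0, 0, 50],
    [0, 0, 0, 0, 50],
    [0, 0, 0, 0, 50],
    [0, 0, 0, 0, 50]
  ]
}}

```text
time_s: 6.03
tcp_pos: [0.4266, 0.3054, 0.0211]
ee_rot: [[-0.432, -0.902, -0.0], [-0.902, 0.432, 0.0], [0.0, 0.0, -1.0]]
wrist_force: [0.4, 0.4, 0.2]
gripper_width: 0.514
gripper_force: 0.0
```

Request:
{"fn": "servo_tool", "kwargs": {
  "targets": [
    [0, 0, 0.6, 0, 50],
    [0, 0, 1.4, 0, 50],
    [0, 0, 2.4, 0, 50],
    [0, 0, 3.5, 0, 50],
    [0, 0, 4.0, 0, 50]
  ]
}}

```text
time_s: 6.45
tcp_pos: [0.4281, 0.3067, 0.1454]
ee_rot: [[-0.431, -0.902, 0.005], [-0.902, 0.431, 0.004], [-0.006, -0.002, -1.0]]
wrist_force: [-0.4, 0.5, -0.1]
gripper_width: 0.575
gripper_force: 0.0
```

```bash
python3 - <<'E'
from vis import *
c=snap("side",4)
for z in(.013,.014):
  for th in(50,120): print([x if i else 0 for i,x in enumerate(blob(c,(.427,.305,.013),z,th))][1:])
u=np.round(proj(c,(.427,.305,.02))).astype(int)
g=c["g"][u[1]-37:u[1]+37,u[0]-50:u[0]+50]
cv2.imwrite("pics/g3.png",cv2.resize((np.clip(g/255,0,1)**.5*255).astype(np.uint8),None,fx=8,fy=8,interpolation=cv2.INTER_CUBIC))
E
```

```text
[array([427.89722644, 303.57347579]), 65.47486114501953, (45.6430778503418, 30.450536727905273)]
[array([421.88149166, 293.26011445]), -42.93183135986328, (26.585594177246094, 18.760541915893555)]
[array([428.20810887, 304.08735178]), 65.47482299804688, (45.59788131713867, 30.420385360717773)]
[array([422.19833083, 293.78420272]), -42.931888580322266, (26.559284210205078, 18.741947174072266)]
```

View pics/g3.png

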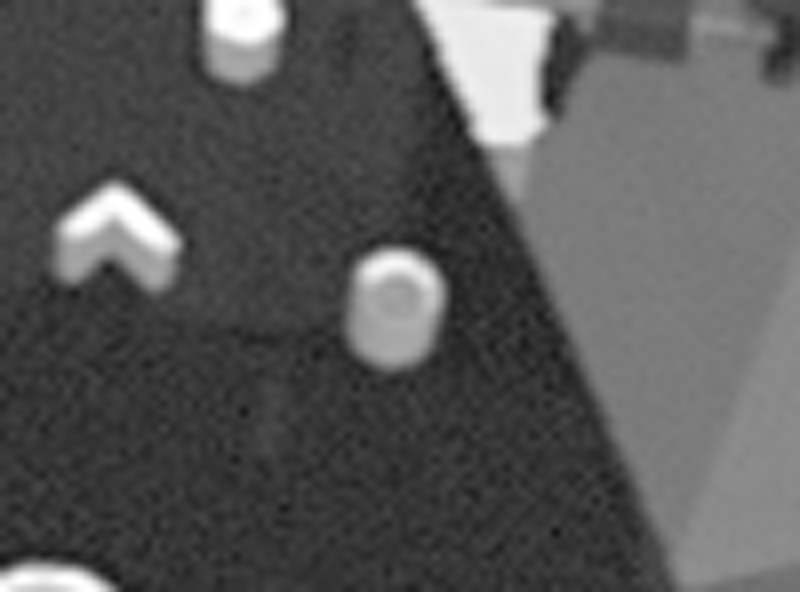

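```bash
python3 - <<'E'
from vis import *
im=[];s=r.sense();p=np.array(s["tcp_pos"]);y=np.array(s["ee_rot"])[:,1];print(p,s["gripper_width"])
for n in("side","top"):
    c=snap(n,10);b=np.load(n+"0.npz")["pixels"].max(2).astype(np.float32)
    b=cv2.GaussianBlur(b,(0,0),.7);u=np.round(proj(c,p)).astype(int);w=35
    d=(c["g"]-b)[u[1]-w:u[1]+w,u[0]-w:u[0]+w]
    q=cv2.resize(c["g"][u[1]-w:u[1]+w,u[0]-w:u[0]+w],None,fx=5.7,fy=5.7,interpolation=cv2.INTER_CUBIC)
    q=np.clip(q*5,0,255).astype(np.uint8)
    for sg in(1,-1):
        for dz in(-.017,.05):
            v=(proj(c,p+sg*y*.025+[0,0,dz])-u+w+.5)*5.7;cv2.circle(q,tuple(int(a) for a in v),4,255 if dz<0 else 128,1)
    im.append(q)
cv2.imwrite("pics/g4.png",np.hstack(im))
E
```

```text
[0.42618321 0.30516863 0.14101691] 0.5703120610450038
```

View pics/g4.png

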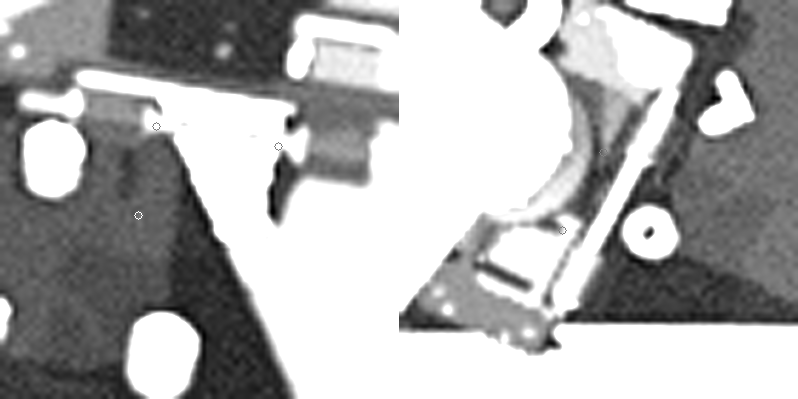

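Request:
{"fn": "servo_tool", "kwargs": {
  "targets": [
    [0, 0, -0.9, 0, 60],
    [0, 0, -1.9, 0, 60],
    [0, 0, -2.9, 0, 60],
    [0, 0, -3.7, 0, 60],
    [0, 0, -4.0, 0, 60]
  ]
}}

```text
time_s: 8.07
tcp_pos: [0.425, 0.3035, 0.0179]
ee_rot: [[-0.433, -0.901, -0.004], [-0.901, 0.433, -0.005], [0.006, 0.002, -1.0]]
wrist_force: [-0.3, -0.5, 0.4]
gripper_width: 0.683
gripper_force: 0.0
```

Request:
{"fn": "servo_tool", "kwargs": {
  "targets": [
    [0, 0, 0, 0, 60],
    [0, 0, -0.03, 0, 60],
    [0, 0, -0.06, 0, 60],
    [0, 0, -0.1, 0, 60],
    [0, 0, -0.1, 0, 60]
  ]
}}

```text
time_s: 8.48
tcp_pos: [0.4271, 0.306, 0.0193]
ee_rot: [[-0.432, -0.902, 0.001], [-0.902, 0.432, 0.002], [-0.002, -0.001, -1.0]]
wrist_force: [0.9, -0.1, -0.2]
gripper_width: 0.689
gripper_force: 0.0
```

```bash
python3 - <<'E'
from vis import *
im=[];s=r.sense();p=np.array(s["tcp_pos"]);y=np.array(s["ee_rot"])[:,1];print(p,s["gripper_width"],s["wrist_force"])
for n in("side","top"):
    c=snap(n,10);u=np.round(proj(c,p)).astype(int);w=22
    q=cv2.resize(c["g"][u[1]-w:u[1]+w,u[0]-w:u[0]+w],None,fx=9,fy=9,interpolation=cv2.INTER_CUBIC)
    im.append(np.clip(q*4,0,255).astype(np.uint8))
cv2.imwrite("pics/g5.png",np.hstack(im))
E
```

```text
[0.4270704  0.30602144 0.01928193] 0.6892342782734219 [ 0.89570595 -0.14019321 -0.15883682]
```

View pics/g5.png

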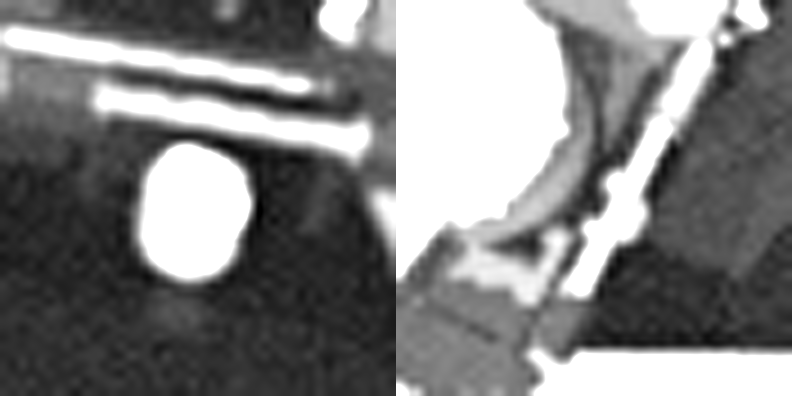

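Request:
{"fn": "servo_tool", "kwargs": {
  "targets": [
    [0, 0, 0, 0, 5],
    [0, 0, 0, 0, 5],
    [0, 0, 0, 0, 5],
    [0, 0, 0, 0, 5],
    [0, 0, 0, 0, 5]
  ]
}}

```text
time_s: 9.9
tcp_pos: [0.4266, 0.3054, 0.0182]
ee_rot: [[-0.432, -0.902, 0.0], [-0.902, 0.432, 0.0], [-0.0, -0.0, -1.0]]
wrist_force: [0.4, -0.3, -0.1]
gripper_width: 0.397
gripper_force: 0.0
```

Request:
{"fn": "servo_tool", "kwargs": {
  "targets": [
    [0, 0, 0, 0, 5],
    [0, 0, 0, 0, 5],
    [0, 0, 0, 0, 5],
    [0, 0, 0, 0, 5],
    [0, 0, 0, 0, 5]
  ]
}}

```text
time_s: 10.32
tcp_pos: [0.4266, 0.3054, 0.0182]
ee_rot: [[-0.432, -0.902, 0.0], [-0.902, 0.432, -0.0], [0.0, -0.0, -1.0]]
wrist_force: [0.9, -0.5, 0.6]
gripper_width: 0.081
gripper_force: 0.0
```

Request:
{"fn": "servo_tool", "kwargs": {
  "targets": [
    [0, 0, 0, 0, 5],
    [0, 0, 0, 0, 5],
    [0, 0, 0, 0, 5],
    [0, 0, 0, 0, 5],
    [0, 0, 0, 0, 5]
  ]
}}

```text
time_s: 10.73
tcp_pos: [0.4266, 0.3054, 0.0182]
ee_rot: [[-0.432, -0.902, 0.0], [-0.902, 0.432, 0.0], [-0.0, -0.0, -1.0]]
wrist_force: [0.5, 0.1, -0.0]
gripper_width: 0.059
gripper_force: 0.0
```

```bash
python3 - <<'E'
from vis import *
s=r.sense();p=np.array(s["tcp_pos"]);print(p,s["gripper_width"],s["wrist_force"],s["moment"])
c=snap("side",6);u=np.round(proj(c,p)).astype(int);w=22
q=cv2.resize(c["g"][u[1]-w:u[1]+w,u[0]-w:u[0]+w],None,fx=9,fy=9,interpolation=cv2.INTER_CUBIC)
cv2.imwrite("pics/g6.png",np.hstack([np.clip(q*4,0,255),np.clip(q,0,255)]).astype(np.uint8))
E
```

```text
[0.42659098 0.30537692 0.01815667] 0.05946534083435512 [ 0.499393    0.09080145 -0.0467711 ] [ 0.08804295 -0.08587707 -0.01251685]
```

View pics/g6.png

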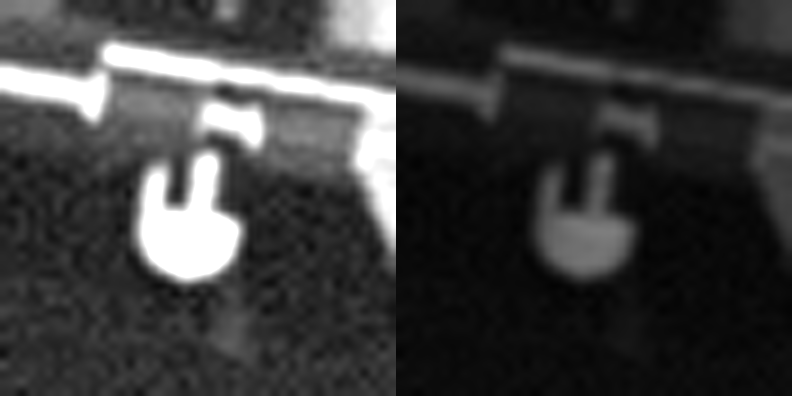

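The side view shows both fingers ending at about row 207 of the crop, over the tube's top. The tips must be about 25 mm higher than the stated tool length implies, so I'll open and probe downward carefully.

Request:
{"fn": "servo_tool", "kwargs": {
  "targets": [
    [0, 0, 0, 0, 55],
    [0, 0, 0, 0, 55],
    [0, 0, 0, 0, 55],
    [0, 0, 0, 0, 55],
    [0, 0, 0, 0, 55]
  ]
}}

```text
time_s: 11.45
tcp_pos: [0.4266, 0.3054, 0.0182]
ee_rot: [[-0.432, -0.902, 0.0], [-0.902, 0.432, 0.0], [-0.0, -0.0, -1.0]]
wrist_force: [0.2, -0.8, -0.1]
gripper_width: 0.353
gripper_force: 0.0
```

Request:
{"fn": "servo_tool", "kwargs": {
  "targets": [
    [0, 0, 0, 0, 55],
    [0, 0, 0, 0, 55],
    [0, 0, 0, 0, 55],
    [0, 0, 0, 0, 55],
    [0, 0, -0.03, 0, 55]
  ]
}}

```text
time_s: 11.87
tcp_pos: [0.4267, 0.3054, 0.0174]
ee_rot: [[-0.432, -0.902, 0.0], [-0.902, 0.432, 0.0], [-0.0, -0.0, -1.0]]
wrist_force: [0.0, 0.8, 0.4]
gripper_width: 0.622
gripper_force: 0.0
```

Request:
{"fn": "servo_tool", "kwargs": {
  "targets": [
    [0, 0, -0.03, 0, 55],
    [0, 0, -0.06, 0, 55],
    [0, 0, -0.09, 0, 55],
    [0, 0, -0.12, 0, 55],
    [0, 0, -0.12, 0, 55]
  ]
}}

```text
time_s: 12.28
tcp_pos: [0.4265, 0.3052, 0.0134]
ee_rot: [[-0.432, -0.902, -0.0], [-0.902, 0.432, -0.0], [0.001, 0.0, -1.0]]
wrist_force: [-0.0, 0.6, 0.4]
gripper_width: 0.636
gripper_force: 0.0
```

At z = 0.0134 the stated tool length would already put the tips below the bench, yet there is no force. That confirms the tips are higher. Continuing down.

Request:
{"fn": "servo_tool", "kwargs": {
  "targets": [
    [0, 0, -0.06, 0, 55],
    [0, 0, -0.1, 0, 55],
    [0, 0, -0.15, 0, 55],
    [0, 0, -0.2, 0, 55],
    [0, 0, -0.2, 0, 55]
  ]
}}

```text
time_s: 12.7
tcp_pos: [0.4264, 0.3052, 0.0073]
ee_rot: [[-0.432, -0.902, -0.0], [-0.902, 0.432, -0.001], [0.001, 0.0, -1.0]]
wrist_force: [0.3, -0.2, -0.1]
gripper_width: 0.632
gripper_force: 0.0
```

Request:
{"fn": "servo_tool", "kwargs": {
  "targets": [
    [0, 0, -0.03, 0, 55],
    [0, 0, -0.06, 0, 55],
    [0, 0, -0.1, 0, 55],
    [0, 0, -0.13, 0, 55],
    [0, 0, -0.13, 0, 55]
  ]
}}

```text
time_s: 13.12
tcp_pos: [0.4265, 0.3052, 0.0035]
ee_rot: [[-0.432, -0.902, -0.0], [-0.902, 0.432, -0.0], [0.0, 0.0, -1.0]]
wrist_force: [0.1, 1.1, 0.3]
gripper_width: 0.633
gripper_force: 0.0
```

Request:
{"fn": "servo_tool", "kwargs": {
  "targets": [
    [0, 0, 0, 0, 10],
    [0, 0, 0, 0, 10],
    [0, 0, 0, 0, 10],
    [0, 0, 0, 0, 10],
    [0, 0, 0, 0, 10]
  ]
}}

```text
time_s: 13.53
tcp_pos: [0.4266, 0.3054, 0.0038]
ee_rot: [[-0.432, -0.902, 0.0], [-0.902, 0.432, 0.0], [-0.0, -0.0, -1.0]]
wrist_force: [-0.5, -0.3, 0.5]
gripper_width: 0.34
gripper_force: 0.2
```

Request:
{"fn": "servo_tool", "kwargs": {
  "targets": [
    [0, 0, 0, 0, 10],
    [0, 0, 0, 0, 10],
    [0, 0, 0, 0, 10],
    [0, 0, 0, 0, 10],
    [0, 0, 0, 0, 10]
  ]
}}

```text
time_s: 13.95
tcp_pos: [0.4266, 0.3054, 0.0038]
ee_rot: [[-0.432, -0.902, 0.0], [-0.902, 0.432, 0.0], [-0.0, -0.0, -1.0]]
wrist_force: [0.3, -0.6, 0.7]
gripper_width: 0.305
gripper_force: 30.0
```

```bash
python3 - <<'E'
from vis import *
s=r.sense();p=np.array(s["tcp_pos"]);print(p,s["gripper_width"],s["gripper_force"])
c=snap("side",6);u=np.round(proj(c,(.4266,.3053,.018))).astype(int);w=22
q=cv2.resize(c["g"][u[1]-w:u[1]+w,u[0]-w:u[0]+w],None,fx=9,fy=9,interpolation=cv2.INTER_CUBIC)
cv2.imwrite("pics/g7.png",np.hstack([np.clip(q*4,0,255),np.clip(q,0,255)]).astype(np.uint8))
E
```

```text
[0.42662575 0.30539385 0.00379991] 0.30548778545383287 29.999991953372955
```

View pics/g7.png

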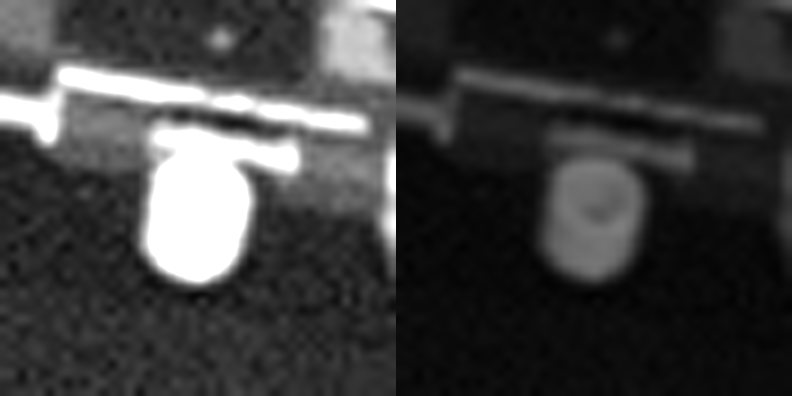

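The tube is gripped: 30 N, opening about 28 mm, standing upright between the fingers in the picture. Next I squeeze it a quarter turn round, which centres it and calibrates the cameras.

Request:
{"fn": "servo_tool", "kwargs": {
  "targets": [
    [0, 0, 0, 0, 50],
    [0, 0, 0, 0, 50],
    [0, 0, 0, 0, 50],
    [0, 0, 0, 0, 50],
    [0, 0, 0, 0, 50]
  ]
}}

```text
time_s: 14.67
tcp_pos: [0.4265, 0.3053, 0.0037]
ee_rot: [[-0.432, -0.902, -0.0], [-0.902, 0.432, -0.0], [0.0, 0.0, -1.0]]
wrist_force: [-0.3, 0.9, 1.3]
gripper_width: 0.549
gripper_force: 0.0
```

Request:
{"fn": "servo_tool", "kwargs": {
  "targets": [
    [0, 0, 0, 0.12, 50],
    [0, 0, 0, 0.24, 50],
    [0, 0, 0, 0.36, 50],
    [0, 0, 0, 0.48, 50],
    [0, 0, 0, 0.6, 50]
  ]
}}

```text
time_s: 15.08
tcp_pos: [0.4265, 0.3053, 0.0037]
ee_rot: [[0.158, -0.987, -0.0], [-0.987, -0.158, -0.0], [0.0, 0.0, -1.0]]
wrist_force: [-0.8, -0.0, -0.3]
gripper_width: 0.572
gripper_force: 0.0
```

Request:
{"fn": "servo_tool", "kwargs": {
  "targets": [
    [0, 0, 0, 0.12, 50],
    [0, 0, 0, 0.24, 50],
    [0, 0, 0, 0.36, 50],
    [0, 0, 0, 0.48, 50],
    [0, 0, 0, 0.6, 50]
  ]
}}

```text
time_s: 15.5
tcp_pos: [0.4265, 0.3053, 0.0037]
ee_rot: [[0.688, -0.726, -0.0], [-0.726, -0.688, -0.0], [-0.0, 0.0, -1.0]]
wrist_force: [-0.2, -0.6, -0.7]
gripper_width: 0.574
gripper_force: 0.0
```

Request:
{"fn": "servo_tool", "kwargs": {
  "targets": [
    [0, 0, 0, 0.12, 50],
    [0, 0, 0, 0.24, 50],
    [0, 0, 0, 0.37, 50],
    [0, 0, 0, 0.37, 10],
    [0, 0, 0, 0.37, 10]
  ]
}}

```text
time_s: 15.92
tcp_pos: [0.4265, 0.3053, 0.0037]
ee_rot: [[0.9, -0.436, -0.0], [-0.436, -0.9, -0.0], [-0.0, 0.0, -1.0]]
wrist_force: [0.4, 0.4, -0.8]
gripper_width: 0.492
gripper_force: 0.0
```

Request:
{"fn": "servo_tool", "kwargs": {
  "targets": [
    [0, 0, 0, 0, 10],
    [0, 0, 0, 0, 10],
    [0, 0, 0, 0, 10],
    [0, 0, 0, 0, 10],
    [0, 0, 0, 0, 10]
  ]
}}

```text
time_s: 16.33
tcp_pos: [0.4267, 0.3055, 0.0038]
ee_rot: [[0.901, -0.433, 0.0], [-0.433, -0.901, 0.0], [0.0, -0.0, -1.0]]
wrist_force: [0.5, 0.8, -0.2]
gripper_width: 0.306
gripper_force: 30.0
```

```bash
python3 - <<'E'
from vis import *
s=r.sense();print(s["tcp_pos"],s["gripper_width"],s["gripper_force"],np.degrees(np.arctan2(s["ee_rot"][1][1],s["ee_rot"][0][1]))%180)
c=snap("side",6)
for th in(50,80):print(blob(c,(.427,.305,.013),.013,th)[1:])
E
```

```text
[0.4266777  0.30548164 0.003776  ] 0.30646296729164135 29.99947085045278 64.31300411458957
(array([439.2056025 , 325.51995798]), -29.151512145996094, (78.13623809814453, 17.386613845825195))
(array([449.49813694, 286.43333052]), -13.853721618652344, (13.061126708984375, 6.428739547729492))
```

Request:
{"fn": "servo_tool", "kwargs": {
  "targets": [
    [0, 0, 0.3, 0, 10],
    [0, 0, 0.9, 0, 10],
    [0, 0, 1.8, 0, 10],
    [0, 0, 2.7, 0, 10],
    [0, 0, 3.3, 0, 10]
  ]
}}

```text
time_s: 17.05
tcp_pos: [0.4271, 0.3058, 0.1056]
ee_rot: [[0.902, -0.433, 0.002], [-0.433, -0.902, 0.002], [0.001, -0.002, -1.0]]
wrist_force: [0.3, 0.3, -0.3]
gripper_width: 0.304
gripper_force: 30.0
```

Request:
{"fn": "servo_tool", "kwargs": {
  "targets": [
    [0.08, -0.7, 0, 0.03, 10],
    [0.18, -1.6, 0, 0.06, 10],
    [0.3, -2.6, 0, 0.09, 10],
    [0.42, -3.6, 0, 0.12, 10],
    [0.56, -4.7, 0, 0.15, 10]
  ]
}}

```text
time_s: 17.47
tcp_pos: [0.443, 0.1632, 0.1033]
ee_rot: [[0.957, -0.291, 0.0], [-0.291, -0.957, 0.0], [-0.0, -0.0, -1.0]]
wrist_force: [0.8, -0.7, -0.8]
gripper_width: 0.313
gripper_force: 30.0
```

Request:
{"fn": "servo_tool", "kwargs": {
  "targets": [
    [0.12, -0.94, 0, 0.03, 10],
    [0.23, -1.88, 0, 0.06, 10],
    [0.34, -2.82, 0, 0.09, 10],
    [0.45, -3.76, 0, 0.12, 10],
    [0.56, -4.7, 0, 0.15, 10]
  ]
}}

```text
time_s: 17.88
tcp_pos: [0.4597, 0.0219, 0.1033]
ee_rot: [[0.989, -0.146, -0.0], [-0.146, -0.989, 0.0], [-0.0, -0.0, -1.0]]
wrist_force: [-0.4, -0.2, -0.9]
gripper_width: 0.311
gripper_force: 30.0
```

Request:
{"fn": "servo_tool", "kwargs": {
  "targets": [
    [0.12, -1.1, 0, 0.03, 10],
    [0.25, -2.3, 0, 0.06, 10],
    [0.38, -3.4, 0, 0.09, 10],
    [0.5, -4.2, 0, 0.12, 10],
    [0.57, -4.7, 0, 0.15, 10]
  ]
}}

```text
time_s: 18.3
tcp_pos: [0.4768, -0.12, 0.1032]
ee_rot: [[1.0, 0.001, -0.0], [0.001, -1.0, -0.0], [-0.0, 0.0, -1.0]]
wrist_force: [0.9, 0.0, -1.0]
gripper_width: 0.309
gripper_force: 30.0
```

Request:
{"fn": "servo_tool", "kwargs": {
  "targets": [
    [0, 0, -0.5, 0, 10],
    [0, 0, -1.2, 0, 10],
    [0, 0, -1.8, 0, 10],
    [0, 0, -2.2, 0, 10],
    [0, 0, -2.4, 0, 10]
  ]
}}

```text
time_s: 18.72
tcp_pos: [0.4757, -0.1178, 0.0295]
ee_rot: [[1.0, 0.001, -0.004], [0.001, -1.0, -0.0], [-0.004, 0.0, -1.0]]
wrist_force: [-0.3, -0.2, -1.2]
gripper_width: 0.305
gripper_force: 30.0
```

Request:
{"fn": "servo_tool", "kwargs": {
  "targets": [
    [0, 0, -0.15, 0, 10],
    [0, 0, -0.3, 0, 10],
    [0, 0, -0.42, 0, 10],
    [0, 0, -0.47, 0, 10],
    [0, 0, -0.49, 0, 10]
  ]
}}

```text
time_s: 19.13
tcp_pos: [0.4775, -0.1176, 0.0162]
ee_rot: [[1.0, 0.002, 0.0], [0.002, -1.0, 0.0], [0.0, -0.0, -1.0]]
wrist_force: [0.2, 0.8, -0.7]
gripper_width: 0.306
gripper_force: 30.0
```

Request:
{"fn": "servo_tool", "kwargs": {
  "targets": [
    [0, 0, 0, 0, 10],
    [0, 0, 0, 0, 60],
    [0, 0, 0, 0, 60],
    [0, 0, 0, 0, 60],
    [0, 0, 0, 0, 60]
  ]
}}

```text
time_s: 19.55
tcp_pos: [0.4776, -0.1176, 0.0164]
ee_rot: [[1.0, 0.002, 0.001], [0.002, -1.0, 0.0], [0.001, -0.0, -1.0]]
wrist_force: [1.0, 0.3, -0.1]
gripper_width: 0.524
gripper_force: 0.0
```

Request:
{"fn": "servo_tool", "kwargs": {
  "targets": [
    [0, 0, 0, 0, 60],
    [0, 0, 0, 0, 60],
    [0, 0, 1.0, 0, 60],
    [0, 0, 2.0, 0, 60],
    [0, 0, 3, 0, 60]
  ]
}}

```text
time_s: 19.97
tcp_pos: [0.4767, -0.1177, 0.1067]
ee_rot: [[1.0, 0.002, -0.002], [0.002, -1.0, -0.0], [-0.002, 0.0, -1.0]]
wrist_force: [1.0, 0.1, -0.2]
gripper_width: 0.689
gripper_force: 0.0
```

Request:
{"fn": "servo_tool", "kwargs": {
  "targets": [
    [0, 1.3, 0, 0, 60],
    [0, 2.6, 0, 0, 60],
    [0, 3.9, 0, 0, 60],
    [0, 5.2, 0, 0, 60],
    [0, 6.4, 0, 0, 60]
  ]
}}

```text
time_s: 20.38
tcp_pos: [0.477, 0.0762, 0.1064]
ee_rot: [[1.0, 0.002, 0.001], [0.002, -1.0, 0.0], [0.001, -0.0, -1.0]]
wrist_force: [0.9, -0.3, -0.1]
gripper_width: 0.691
gripper_force: 0.0
```

```bash
cat > m2.py <<'E'
from vis import *
t,s=snap("top",5),snap("side",5)
def both(n,p,ths=(50,80),z=None,w=24):
    z=p[2] if z is None else z
    for c,l in((t,"top"),(s,"side")):
        for th in ths:
            P,ct,a,sz=blob(c,p,z,th,w=w);print(n,l,th,ct.round(1),round(a,1),np.round(sz,1))
E
python3 - <<'E'
from m2 import *
both("rbase",(.477,-.118,.003),(50,80))
both("tubetop",(.477,-.118,.038),(190,220,240))
E
```

```text
rbase top 50 [ 477.  -117.5] 44.0 [67.7 67.5]
rbase top 80 [ 476.9 -117.6] -0.5 [64.9 64. ]
rbase side 50 [ 474.2 -124.9] 83.7 [121.6  71.4]
rbase side 80 [ 480.4 -121.6] -74.0 [80.1 61.3]
tubetop top 190 [ 475.  -119.4] 80.6 [27.8 26. ]
tubetop top 220 [ 474.5 -119.7] 83.7 [25.  22.7]
tubetop top 240 [ 556.6 -169. ] 87.4 [62.9  8.4]
tubetop side 190 [ 484.  -117.7] 85.7 [28.2 15.7]
tubetop side 220 [ 484.4 -119.6] 84.3 [24.6 13.3]Traceback (most recent call last):
  File "<stdin>", line 3, in <module>
  File "m2.py", line 7, in both
    P,ct,a,sz=blob(c,p,z,th,w=w);print(n,l,th,ct.round(1),round(a,1),np.round(sz,1))
              ~~~~^^^^^^^^^^^^^^
  File "vis.py", line 19, in blob
    k=min(cn,key=lambda k:abs(cv2.pointPolygonTest(k,(w*S,w*S),True)) if cv2.pointPolygonTest(k,(w*S,w*S),True)<0 else -1)
ValueError: min() iterable argument is empty
```

```bash
python3 - <<'E'
from vis import *
np.set_printoptions(linewidth=200)
for n in("top","side"):
    c=snap(n,5);b=proj(c,(.4776,-.1176,.038));a=proj(c,(.4776,-.1176,.003));print(n,"tcp@38",b.round(1),"tcp@3",a.round(1))
    x,y=a.astype(int);print(x-13,y-13);print(c["g"][y-13:y+11,x-13:x+14].astype(int))
E
```

```text
top tcp@38 [271.8 197.5] tcp@3 [271.4 199.1]
258 186
[[ 26  20  24  24  22  21  24  23  26  23  21  23  26  23  20  21  24  23  20  23  23  22  24  23  21  23  27]
 [ 21  22  26  23  18  23  23  17  21  21  24  21  20  17  24  24  22  23  21  21  24  23  22  21  21  23  25]
 [ 22  25  20  22  25  24  22  23  23  24  25  24  23  23  23  17  19  26  22  26  26  21  20  27  20  19  23]
 [ 23  23  22  23  22  24  24  21  23  20  21  18  19  20  21  19  17  22  24  20  22  20  21  20  21  20  25]
 [ 21  21  27  22  22  25  19  22  21  20  20  28  31  34  31  33  27  18  17  22  22  24  23  23  21  23  23]
 [ 24  23  23  26  23  25  22  16  19  30  58  93  98  99  98 101  90  64  34  12  19  23  23  23  24  23  26]
 [ 26  23  17  24  20  21  18  27  58  99 126 171 170 167 167 170 165 133  94  46  20  20  22  25  24  24  27]
 [ 22  26  23  21  20  20  26  63 127 167 166 159 164 152 155 159 157 165 160 109  48  17  22  19  25  27  24]
 [ 22  23  29  27  22  19  58 124 170 171 155 119 143 128 139 155 140 164 164 162 111  41  18  28  23  27  23]
 [ 25  24  21  23  17  38 103 170 167 155 141 10
[... 3636 characters left out ...]
 163 172 149 104  72  65  50  24]
 [ 15  22  17  18  19  40  87 136 160 161 160 152 140 127 115 134 154 161 166 166 152 115  67  59  66  60  35]
 [ 14  20  17  21  15  21  39  79 119 150 162 165 166 164 163 165 167 164 153 128  93  54  32  48  68  65  47]
 [ 11  17  19  19  22  14  15  28  54  79 100 120 138 149 148 142 132 110  86  57  30  19  18  39  62  72  57]
 [ 12  13  21  21  19  20  18  20  17  24  36  51  70  73  73  66  57  42  27  16  17  17  16  25  50  66  55]
 [ 28  13  18  19  24  17  19  16  17  17  17  19  19  24  18  19  19  16  12  16  20  20  21  18  33  42  40]
 [ 77  15  14  18  21  19  20  20  21  21  22  18  14  19  15  20  18  20  19  18  19  19  19  27  29  36  30]]
```

Request:
{"fn": "servo_tool", "kwargs": {
  "targets": [
    [-0.24, 0.76, 0, 0.07, 60],
    [-0.48, 1.52, 0, 0.14, 60],
    [-0.72, 2.28, 0, 0.21, 60],
    [-0.96, 3.04, 0, 0.28, 60],
    [-1.18, 3.79, 0, 0.35, 60]
  ]
}}

```text
time_s: 21.8
tcp_pos: [0.4414, 0.1891, 0.1061]
ee_rot: [[0.937, 0.348, 0.0], [0.348, -0.937, 0.0], [0.0, -0.0, -1.0]]
wrist_force: [-0.0, -0.2, -0.2]
gripper_width: 0.689
gripper_force: 0.0
```

Request:
{"fn": "servo_tool", "kwargs": {
  "targets": [
    [0, 0, -0.6, 0, 60],
    [0, 0, -1.3, 0, 60],
    [0, 0, -1.9, 0, 60],
    [0, 0, -2.3, 0, 60],
    [0, 0, -2.5, 0, 60]
  ]
}}

```text
time_s: 22.22
tcp_pos: [0.441, 0.1876, 0.0294]
ee_rot: [[0.939, 0.345, -0.002], [0.345, -0.939, -0.002], [-0.003, 0.001, -1.0]]
wrist_force: [0.9, -0.5, -0.5]
gripper_width: 0.687
gripper_force: 0.0
```

Request:
{"fn": "servo_tool", "kwargs": {
  "targets": [
    [0, 0, -0.25, 0, 60],
    [0, 0, -0.5, 0, 60],
    [0, 0, -0.75, 0, 60],
    [0, 0, -0.88, 0, 60],
    [0, 0, -0.93, 0, 60]
  ]
}}

```text
time_s: 22.63
tcp_pos: [0.4417, 0.1879, 0.0026]
ee_rot: [[0.939, 0.345, -0.001], [0.345, -0.939, -0.001], [-0.001, 0.0, -1.0]]
wrist_force: [0.4, 0.2, -0.0]
gripper_width: 0.691
gripper_force: 0.0
```

Request:
{"fn": "servo_tool", "kwargs": {
  "targets": [
    [0, 0, 0, 0, 10],
    [0, 0, 0, 0, 10],
    [0, 0, 0, 0, 10],
    [0, 0, 0, 0, 10],
    [0, 0, 0, 0, 10]
  ]
}}

```text
time_s: 23.05
tcp_pos: [0.4421, 0.1882, 0.0035]
ee_rot: [[0.939, 0.345, 0.001], [0.345, -0.939, 0.001], [0.001, -0.0, -1.0]]
wrist_force: [-0.9, 0.2, 0.2]
gripper_width: 0.398
gripper_force: 0.0
```

Request:
{"fn": "servo_tool", "kwargs": {
  "targets": [
    [0, 0, 0, 0, 10],
    [0, 0, 0, 0, 10],
    [0, 0, 0, 0, 10],
    [0, 0, 0, 0, 10],
    [0, 0, 0, 0, 10]
  ]
}}

```text
time_s: 23.47
tcp_pos: [0.442, 0.1882, 0.0033]
ee_rot: [[0.939, 0.345, 0.0], [0.345, -0.939, 0.0], [0.0, -0.0, -1.0]]
wrist_force: [-0.1, 0.2, 2.1]
gripper_width: 0.247
gripper_force: 30.0
```

Request:
{"fn": "servo_tool", "kwargs": {
  "targets": [
    [0, 0, 0.3, 0, 10],
    [0, 0, 0.8, 0, 10],
    [0, 0, 1.4, 0, 10],
    [0, 0, 1.8, 0, 10],
    [0, 0, 2.0, 0, 10]
  ]
}}

```text
time_s: 23.88
tcp_pos: [0.4425, 0.1885, 0.0651]
ee_rot: [[0.939, 0.345, 0.002], [0.345, -0.939, 0.002], [0.003, -0.001, -1.0]]
wrist_force: [0.7, 0.3, -1.4]
gripper_width: 0.249
gripper_force: 30.0
```

Request:
{"fn": "servo_tool", "kwargs": {
  "targets": [
    [0.15, -0.6, 0, -0.04, 10],
    [0.4, -1.6, 0, -0.08, 10],
    [0.7, -2.8, 0, -0.12, 10],
    [0.95, -3.9, 0, -0.16, 10],
    [1.15, -4.69, 0, -0.2, 10]
  ]
}}

```text
time_s: 24.3
tcp_pos: [0.4757, 0.0451, 0.0629]
ee_rot: [[0.989, 0.149, -0.002], [0.149, -0.989, -0.001], [-0.002, 0.0, -1.0]]
wrist_force: [0.6, 0.6, -0.9]
gripper_width: 0.25
gripper_force: 30.0
```

Request:
{"fn": "servo_tool", "kwargs": {
  "targets": [
    [0, 0, -0.2, 0, 10],
    [0, 0, -0.5, 0, 10],
    [0, 0, -0.9, 0, 10],
    [0, 0, -1.15, 0, 10],
    [0, 0, -1.3, 0, 10]
  ]
}}

```text
time_s: 24.72
tcp_pos: [0.4753, 0.0477, 0.0227]
ee_rot: [[0.988, 0.153, -0.003], [0.153, -0.988, -0.001], [-0.003, 0.001, -1.0]]
wrist_force: [-0.7, 0.2, -1.3]
gripper_width: 0.247
gripper_force: 30.0
```

Request:
{"fn": "servo_tool", "kwargs": {
  "targets": [
    [0, 0, -0.1, 0, 10],
    [0, 0, -0.2, 0, 10],
    [0, 0, -0.25, 0, 10],
    [0, 0, -0.28, 0, 10],
    [0, 0, -0.29, 0, 10]
  ]
}}

```text
time_s: 25.13
tcp_pos: [0.4765, 0.0475, 0.0155]
ee_rot: [[0.988, 0.152, 0.0], [0.152, -0.988, 0.0], [0.0, -0.0, -1.0]]
wrist_force: [-0.3, 0.3, -1.0]
gripper_width: 0.254
gripper_force: 30.0
```

Request:
{"fn": "servo_tool", "kwargs": {
  "targets": [
    [0, 0, 0, 0, 60],
    [0, 0, 0, 0, 60],
    [0, 0, 0, 0, 60],
    [0, 0, 0, 0, 60],
    [0, 0, 0, 0, 60]
  ]
}}

```text
time_s: 25.55
tcp_pos: [0.4765, 0.0474, 0.0156]
ee_rot: [[0.988, 0.152, 0.0], [0.152, -0.988, 0.0], [0.0, -0.0, -1.0]]
wrist_force: [0.2, 0.6, -1.0]
gripper_width: 0.538
gripper_force: 0.0
```

Request:
{"fn": "servo_tool", "kwargs": {
  "targets": [
    [0, 0, 0, 0, 60],
    [0, 0, 0.6, 0, 60],
    [0, 0, 1.4, 0, 60],
    [0, 0, 2.3, 0, 60],
    [0, 0, 3, 0, 60]
  ]
}}

```text
time_s: 25.97
tcp_pos: [0.4768, 0.0474, 0.1072]
ee_rot: [[0.988, 0.152, 0.001], [0.152, -0.988, 0.0], [0.001, 0.0, -1.0]]
wrist_force: [1.2, 0.2, 0.1]
gripper_width: 0.687
gripper_force: 0.0
```

Request:
{"fn": "servo_tool", "kwargs": {
  "targets": [
    [-0.08, -0.8, 0, -0.04, 60],
    [-0.18, -1.7, 0, -0.08, 60],
    [-0.28, -2.7, 0, -0.12, 60],
    [-0.4, -3.8, 0, -0.18, 60],
    [-0.52, -4.87, 0, -0.24, 60]
  ]
}}

```text
time_s: 26.38
tcp_pos: [0.4604, -0.0999, 0.1057]
ee_rot: [[0.996, -0.09, 0.0], [-0.09, -0.996, 0.0], [0.0, -0.0, -1.0]]
wrist_force: [0.6, 0.3, -0.4]
gripper_width: 0.688
gripper_force: 0.0
```

Request:
{"fn": "servo_tool", "kwargs": {
  "targets": [
    [-0.1, -1.0, 0, -0.05, 60],
    [-0.2, -2.0, 0, -0.1, 60],
    [-0.3, -3.0, 0, -0.15, 60],
    [-0.4, -4.0, 0, -0.2, 60],
    [-0.52, -4.87, 0, -0.24, 60]
  ]
}}

```text
time_s: 26.8
tcp_pos: [0.4448, -0.2466, 0.1055]
ee_rot: [[0.946, -0.325, 0.0], [-0.325, -0.946, -0.0], [0.0, 0.0, -1.0]]
wrist_force: [0.2, 0.2, 0.2]
gripper_width: 0.688
gripper_force: 0.0
```

Request:
{"fn": "servo_tool", "kwargs": {
  "targets": [
    [-0.12, -1.1, 0, -0.05, 60],
    [-0.24, -2.2, 0, -0.1, 60],
    [-0.35, -3.3, 0, -0.15, 60],
    [-0.45, -4.2, 0, -0.2, 60],
    [-0.51, -4.88, 0, -0.23, 60]
  ]
}}

```text
time_s: 27.22
tcp_pos: [0.4292, -0.3935, 0.1052]
ee_rot: [[0.846, -0.533, -0.0], [-0.533, -0.846, -0.0], [-0.0, 0.0, -1.0]]
wrist_force: [1.1, -0.3, 0.1]
gripper_width: 0.686
gripper_force: 0.0
```

```bash
python3 - <<'E'
from vis import *
np.set_printoptions(linewidth=200)
s=r.sense();print(s["tcp_pos"],np.degrees(np.arctan2(s["ee_rot"][1][1],s["ee_rot"][0][1]))%180)
for n in("top","side"):
    c=snap(n,5);b=proj(c,(.4765,.0476,.038));print(n,"tcp@38",b.round(1),"crosses",[proj(c,q).round(1).tolist() for q in((.4765,.0476,.012),(.4311,.0408,.012))])
    for q in((.4538,.0442,.003),):
        for th in(50,80):print(blob(c,q,.003,th)[1:])
    x,y=b.astype(int);print(x-8,y-8);print(c["g"][y-8:y+9,x-8:x+9].astype(int))
E
```

```text
[ 0.42918571 -0.39345824  0.10523856] 57.8181479522426
top tcp@38 [226.  198.2] crosses [[226.4, 199.4], [228.3, 211.7]]
(array([438.5718729 ,  45.47706036]), -0.5226516723632812, (147.18869018554688, 106.3279037475586))
(array([438.61790543,  45.49212928]), -0.52264404296875, (145.30589294433594, 95.89330291748047))
218 190
[[ 26  28  23  20  19  17   9  10  13  11  14  17  21  22  31  50  72]
 [ 23  21  20  21  16  15  18  17  24  30  48  66  61  64  78 113 140]
 [ 28  25  36  42  47  57  58  59  65  73  95 122 112 114 124 153 159]
 [ 99  64  74  85  94 109 110 107 107  99 103 106 108 118 106 110 112]
 [169 108  98  99 105 105 105 104 105  93  89  97 110 133 116 104  99]
 [124  95  89  81  97 102 103 113 127 114 103  99 101 110 118 105 105]
 [104  91 111 103 102 101 115 138 170 152 137 124 101 104 108 101 116]
 [103 105 111 105 101 110 156 179 179 165 183 182 108 102 105  81 107]
 [106 108 112 102 100 123 193 199 154 143 177 170  97 100 101  83 108]
 [110 104  97 102 101 121 191 203 162 157 181 184  99 103 103  89 109]
 [112 100  85 100 102 111 160 184 189 207 179 166 110 103 101  
[... 1212 characters left out ...]
 10  20  54 102 136 156 162 170 161 121  95  97  95  91  94]
 [ 12  16  28  45  86 137 168 170 162 168 170 145 114  99  93  93  96]
 [ 41  52  71  88 125 166 178 171 154 156 163 150 113  96  94  94  93]
 [ 87  90  88 103 143 180 178 182 179 169 162 144 110  92  93  92  91]
 [ 95  97  94  96 119 148 157 176 186 168 155 136 104  92  91  91  92]
 [ 93  93  91  91 100 113 123 144 155 141 122 107  87  88  94  94  93]
 [ 90  94  93  87  89 109 112 115 119 112 106  92  67  76  92  92  92]
 [ 79  90  94  86  91 109 114 113 111 112 109  93  68  79  89  94  94]
 [ 76  83  89  89  91 109 115 115 112 110 114 102  79  89  92  93  93]
 [ 82  77  90  92  97 104 108 112 112 109 111 106  88  91  93  93  91]]
```

Request:
{"fn": "servo_tool", "kwargs": {
  "targets": [
    [0, 0, -0.6, 0, 60],
    [0, 0, -1.3, 0, 60],
    [0, 0, -1.9, 0, 60],
    [0, 0, -2.3, 0, 60],
    [0, 0, -2.5, 0, 60]
  ]
}}

```text
time_s: 28.13
tcp_pos: [0.4291, -0.3901, 0.0287]
ee_rot: [[0.849, -0.529, -0.003], [-0.529, -0.849, 0.002], [-0.003, 0.0, -1.0]]
wrist_force: [0.5, 0.8, -0.6]
gripper_width: 0.691
gripper_force: 0.0
```

Request:
{"fn": "servo_tool", "kwargs": {
  "targets": [
    [0, 0, -0.25, 0, 60],
    [0, 0, -0.5, 0, 60],
    [0, 0, -0.75, 0, 60],
    [0, 0, -0.86, 0, 60],
    [0, 0, -0.91, 0, 60]
  ]
}}

```text
time_s: 28.55
tcp_pos: [0.4297, -0.3911, 0.0027]
ee_rot: [[0.848, -0.529, -0.001], [-0.529, -0.848, 0.0], [-0.001, 0.0, -1.0]]
wrist_force: [0.0, 0.2, 0.3]
gripper_width: 0.689
gripper_force: 0.0
```

Request:
{"fn": "servo_tool", "kwargs": {
  "targets": [
    [0, 0, 0, 0, 10],
    [0, 0, 0, 0, 10],
    [0, 0, 0, 0, 10],
    [0, 0, 0, 0, 10],
    [0, 0, 0, 0, 10]
  ]
}}

```text
time_s: 28.97
tcp_pos: [0.4301, -0.3913, 0.0035]
ee_rot: [[0.848, -0.529, 0.001], [-0.529, -0.848, -0.0], [0.001, -0.0, -1.0]]
wrist_force: [-0.5, 0.2, 0.6]
gripper_width: 0.396
gripper_force: 0.0
```

Request:
{"fn": "servo_tool", "kwargs": {
  "targets": [
    [0, 0, 0, 0, 10],
    [0, 0, 0, 0, 10],
    [0, 0, 0, 0, 10],
    [0, 0, 0, 0, 10],
    [0, 0, 0, 0, 10]
  ]
}}

```text
time_s: 29.38
tcp_pos: [0.43, -0.3913, 0.0034]
ee_rot: [[0.848, -0.529, 0.0], [-0.529, -0.848, -0.0], [0.0, 0.0, -1.0]]
wrist_force: [-0.1, -0.7, 2.6]
gripper_width: 0.316
gripper_force: 30.0
```

Request:
{"fn": "servo_tool", "kwargs": {
  "targets": [
    [0, 0, 0, 0, 60],
    [0, 0, 0, 0, 60],
    [0, 0, 0, 0, 60],
    [0, 0, 0, 0, 60],
    [0, 0, 0, 0, 60]
  ]
}}

```text
time_s: 29.8
tcp_pos: [0.4298, -0.3912, 0.003]
ee_rot: [[0.848, -0.529, -0.0], [-0.529, -0.848, 0.0], [-0.0, 0.0, -1.0]]
wrist_force: [0.1, -0.3, 0.2]
gripper_width: 0.607
gripper_force: 0.0
```

Request:
{"fn": "servo_tool", "kwargs": {
  "targets": [
    [0.03, -0.02, 0, 0.12, 60],
    [0.06, -0.04, 0, 0.24, 60],
    [0.09, -0.06, 0, 0.36, 60],
    [0.12, -0.08, 0, 0.48, 60],
    [0.14, -0.09, 0, 0.6, 60]
  ]
}}

```text
time_s: 30.22
tcp_pos: [0.4341, -0.394, 0.0031]
ee_rot: [[0.999, 0.048, 0.0], [0.048, -0.999, -0.0], [0.0, 0.0, -1.0]]
wrist_force: [0.2, 0.1, -0.7]
gripper_width: 0.688
gripper_force: 0.0
```

Request:
{"fn": "servo_tool", "kwargs": {
  "targets": [
    [0, 0, 0, 0.12, 60],
    [0, 0, 0, 0.24, 60],
    [0, 0, 0, 0.36, 60],
    [0, 0, 0, 0.48, 60],
    [0, 0, 0, 0.6, 60]
  ]
}}

```text
time_s: 30.63
tcp_pos: [0.434, -0.3939, 0.003]
ee_rot: [[0.797, 0.604, -0.0], [0.604, -0.797, 0.0], [-0.0, -0.0, -1.0]]
wrist_force: [1.0, 1.2, 0.4]
gripper_width: 0.689
gripper_force: 0.0
```

Request:
{"fn": "servo_tool", "kwargs": {
  "targets": [
    [0, 0, 0, 0.12, 60],
    [0, 0, 0, 0.24, 60],
    [0, 0, 0, 0.37, 60],
    [0, 0, 0, 0.37, 10],
    [0, 0, 0, 0.37, 10]
  ]
}}

```text
time_s: 31.05
tcp_pos: [0.4341, -0.3939, 0.0031]
ee_rot: [[0.532, 0.846, -0.0], [0.846, -0.532, 0.0], [0.0, -0.0, -1.0]]
wrist_force: [-0.1, -0.2, -0.2]
gripper_width: 0.61
gripper_force: 0.0
```

Request:
{"fn": "servo_tool", "kwargs": {
  "targets": [
    [0, 0, 0, 0, 10],
    [0, 0, 0, 0, 10],
    [0, 0, 0, 0, 10],
    [0, 0, 0, 0, 10],
    [0, 0, 0, 0, 10]
  ]
}}

```text
time_s: 31.47
tcp_pos: [0.4342, -0.394, 0.0032]
ee_rot: [[0.53, 0.848, 0.0], [0.848, -0.53, -0.0], [0.0, 0.0, -1.0]]
wrist_force: [-0.4, -0.0, 0.2]
gripper_width: 0.294
gripper_force: 30.0
```

Request:
{"fn": "servo_tool", "kwargs": {
  "targets": [
    [0, 0, 0, 0, 10],
    [0, 0, 0, 0, 10],
    [0, 0, 0, 0, 10],
    [0, 0, 0, 0, 10],
    [0, 0, 0, 0, 10]
  ]
}}

```text
time_s: 31.88
tcp_pos: [0.4342, -0.394, 0.0032]
ee_rot: [[0.53, 0.848, 0.0], [0.848, -0.53, -0.0], [0.0, 0.0, -1.0]]
wrist_force: [0.0, -0.8, -0.0]
gripper_width: 0.299
gripper_force: 30.0
```

Request:
{"fn": "servo_tool", "kwargs": {
  "targets": [
    [0, 0, 0.3, 0, 10],
    [0, 0, 1.0, 0, 10],
    [0, 0, 1.9, 0, 10],
    [0, 0, 2.8, 0, 10],
    [0, 0, 3.4, 0, 10]
  ]
}}

```text
time_s: 32.3
tcp_pos: [0.4346, -0.3944, 0.1083]
ee_rot: [[0.53, 0.848, 0.002], [0.848, -0.53, -0.002], [-0.0, 0.003, -1.0]]
wrist_force: [0.5, -0.3, -0.5]
gripper_width: 0.292
gripper_force: 30.0
```

Request:
{"fn": "servo_tool", "kwargs": {
  "targets": [
    [0, 0.8, 0, -0.04, 10],
    [0, 1.7, 0, -0.1, 10],
    [0, 2.7, 0, -0.16, 10],
    [0, 3.8, 0, -0.22, 10],
    [-0.03, 4.83, 0, -0.29, 10]
  ]
}}

```text
time_s: 32.72
tcp_pos: [0.4326, -0.2476, 0.1056]
ee_rot: [[0.753, 0.658, -0.0], [0.658, -0.753, 0.0], [0.0, -0.0, -1.0]]
wrist_force: [0.5, 0.5, 0.2]
gripper_width: 0.294
gripper_force: 30.0
```

Request:
{"fn": "servo_tool", "kwargs": {
  "targets": [
    [0, 0.97, 0, -0.06, 10],
    [0, 1.94, 0, -0.12, 10],
    [0, 2.9, 0, -0.18, 10],
    [0, 3.86, 0, -0.24, 10],
    [-0.03, 4.83, 0, -0.29, 10]
  ]
}}

```text
time_s: 33.13
tcp_pos: [0.4319, -0.1028, 0.1057]
ee_rot: [[0.909, 0.416, 0.0], [0.416, -0.909, 0.0], [0.0, 0.0, -1.0]]
wrist_force: [0.7, 0.5, -1.0]
gripper_width: 0.294
gripper_force: 30.0
```

Request:
{"fn": "servo_tool", "kwargs": {
  "targets": [
    [0, 1.1, 0, -0.06, 10],
    [0, 2.2, 0, -0.12, 10],
    [-0.04, 3.3, 0, -0.18, 10],
    [-0.04, 4.2, 0, -0.24, 10],
    [-0.04, 4.83, 0, -0.283, 10]
  ]
}}

```text
time_s: 33.55
tcp_pos: [0.4308, 0.0428, 0.1059]
ee_rot: [[0.989, 0.148, 0.001], [0.148, -0.989, 0.0], [0.001, -0.0, -1.0]]
wrist_force: [0.7, 0.2, -1.0]
gripper_width: 0.293
gripper_force: 30.0
```

Request:
{"fn": "servo_tool", "kwargs": {
  "targets": [
    [0, 0, -0.4, 0, 10],
    [0, 0, -1.1, 0, 10],
    [0, 0, -1.9, 0, 10],
    [0, 0, -2.4, 0, 10],
    [0, 0, -2.6, 0, 10]
  ]
}}

```text
time_s: 33.97
tcp_pos: [0.4294, 0.0401, 0.0256]
ee_rot: [[0.989, 0.148, -0.004], [0.148, -0.989, -0.002], [-0.004, 0.001, -1.0]]
wrist_force: [-1.0, 0.2, -0.1]
gripper_width: 0.294
gripper_force: 30.0
```

Request:
{"fn": "servo_tool", "kwargs": {
  "targets": [
    [0, 0, -0.1, 0, 10],
    [0, 0, -0.22, 0, 10],
    [0, 0, -0.32, 0, 10],
    [0, 0, -0.38, 0, 10],
    [0, 0, -0.39, 0, 10]
  ]
}}

```text
time_s: 34.38
tcp_pos: [0.4313, 0.0409, 0.0157]
ee_rot: [[0.989, 0.149, 0.001], [0.149, -0.989, 0.0], [0.001, -0.0, -1.0]]
wrist_force: [-0.5, -0.2, -0.8]
gripper_width: 0.297
gripper_force: 30.0
```

Request:
{"fn": "servo_tool", "kwargs": {
  "targets": [
    [0, 0, 0, 0, 80],
    [0, 0, 0, 0, 80],
    [0, 0, 0, 0, 80],
    [0, 0, 0, 0, 80],
    [0, 0, 0, 0, 80]
  ]
}}

```text
time_s: 34.8
tcp_pos: [0.4313, 0.0408, 0.0156]
ee_rot: [[0.989, 0.149, 0.0], [0.149, -0.989, 0.0], [0.0, -0.0, -1.0]]
wrist_force: [-0.6, 0.3, 0.2]
gripper_width: 0.587
gripper_force: 0.0
```

Request:
{"fn": "servo_tool", "kwargs": {
  "targets": [
    [0, 0, 0, 0, 80],
    [0, 0, 0.6, 0, 80],
    [0, 0, 1.4, 0, 80],
    [0, 0, 2.3, 0, 80],
    [0, 0, 3, 0, 80]
  ]
}}

```text
time_s: 35.22
tcp_pos: [0.4314, 0.0408, 0.1071]
ee_rot: [[0.989, 0.149, 0.001], [0.149, -0.989, 0.0], [0.001, -0.0, -1.0]]
wrist_force: [0.6, -0.7, -0.2]
gripper_width: 0.901
gripper_force: 0.0
```

Request:
{"fn": "servo_tool", "kwargs": {
  "targets": [
    [0, 0.7, 0, -0.04, 80],
    [0, 1.5, 0, -0.08, 80],
    [0, 2.4, 0, -0.12, 80],
    [0, 3.3, 0, -0.16, 80],
    [0, 4.1, 0, -0.19, 80]
  ]
}}

```text
time_s: 35.63
tcp_pos: [0.431, 0.1651, 0.1056]
ee_rot: [[0.999, -0.042, 0.0], [-0.042, -0.999, 0.0], [0.0, -0.0, -1.0]]
wrist_force: [1.0, 0.7, 0.1]
gripper_width: 0.919
gripper_force: 0.0
```

Request:
{"fn": "servo_tool", "kwargs": {
  "targets": [
    [0, 0.9, 0, -0.04, 80],
    [0, 1.8, 0, -0.08, 80],
    [0, 2.7, 0, -0.12, 80],
    [0, 3.5, 0, -0.16, 80],
    [0, 4.04, 0, -0.182, 80]
  ]
}}

```text
time_s: 36.05
tcp_pos: [0.4311, 0.2872, 0.1054]
ee_rot: [[0.975, -0.221, 0.001], [-0.221, -0.975, 0.0], [0.0, -0.001, -1.0]]
wrist_force: [0.3, -1.4, 0.6]
gripper_width: 0.916
gripper_force: 0.0
```

```bash
python3 - <<'E'
from vis import *
np.set_printoptions(linewidth=200)
for n in("top","side"):
    c=snap(n,5);b=proj(c,(.4312,.0408,.038));print(n,"tcp@38",b.round(1))
    x,y=b.astype(int);print(x-9,y-9);print(c["g"][y-9:y+10,x-9:x+10].astype(int))
E
```

```text
top tcp@38 [227.9 210.6]
218 201
[[179 164 135 161 162 163 176 209 240 250 201 116 139 164 164 160 167 161  87]
 [175 166 148 165 164 162 154 118 123 150 107 114 143 164 167 171 160 166 130]
 [130 166 166 169 164 163 157 133 114 114 110 145 162 164 166 166 142 172 165]
 [ 97 167 166 168 164 164 165 161 142 138 144 165 167 165 166 162 139 170 167]
 [ 92 172 165 157 163 164 163 164 163 165 165 165 165 165 165 159 141 171 172]
 [ 90 179 165 147 164 164 162 158 152 163 166 165 165 166 165 163 151 170 171]
 [ 82 177 159 114 161 163 161 162 138 161 166 166 166 166 167 163 158 168 163]
 [ 84 180 159 114 161 163 171 217 207 151 159 150 150 155 165 171 181 168 166]
 [ 83 173 167 150 165 162 192 255 249 123 131 110 126 135 160 170 175 159 167]
 [ 56 130 169 169 171 161 190 254 249 176 156 174 209 202 165 166 166 132 172]
 [ 34  95 167 168 167 161 181 240 253 246 249 253 252 242 175 166 158 123 171]
 [ 29  92 172 167 153 161 170 225 250 237 238 238 214 178 149 165 162 138 170]
 [ 25  88 179 163 139 162 161 198 252 228 103  96 120 121 121 164 164 155 172]
 [ 23  83 177 162 126 162 160 182 255 25
[... 1270 characters left out ...]
30 151 150 140 122 117 188 239 235 214 228 247 248 182  74  15  15]
 [150 153 153 166 166 153 148 163 198 237 246 249 250 251 249 204 112  32  13]
 [167 165 163 163 158 157 209 253 252 249 250 249 232 193 167 157 128  61  17]
 [168 163 162 160 139 130 204 255 254 229 186 160 137 115 113 134 142  96  41]
 [164 161 161 159 140 107 133 161 161 138 114 100 102 105 113 140 157 141  90]
 [160 161 163 162 145 109  92  97 103 101 105 105 107 107 115 137 155 160 132]
 [161 163 163 166 158 136 103 101 106 103 108 110 107 109 123 142 152 158 145]
 [156 164 161 159 150 132 106 104 108 108 109 115 117 123 141 156 162 164 160]
 [150 161 160 148 119 100  94 104 113 116 122 140 153 159 162 165 165 162 162]]
```

The T reads about 2 mm short of its cross along x in both views, so I'll regrip it and shift it.

Request:
{"fn": "servo_tool", "kwargs": {
  "targets": [
    [0, -0.7, 0, 0.04, 60],
    [0, -1.5, 0, 0.08, 60],
    [0, -2.4, 0, 0.12, 60],
    [0, -3.3, 0, 0.16, 60],
    [0, -4.1, 0, 0.19, 60]
  ]
}}

```text
time_s: 36.97
tcp_pos: [0.4307, 0.1601, 0.1055]
ee_rot: [[1.0, -0.031, -0.0], [-0.031, -1.0, -0.0], [-0.0, 0.0, -1.0]]
wrist_force: [0.6, 0.5, -0.5]
gripper_width: 0.707
gripper_force: 0.0
```

Request:
{"fn": "servo_tool", "kwargs": {
  "targets": [
    [0, -0.9, 0, 0.04, 60],
    [0, -1.8, 0, 0.08, 60],
    [0, -2.7, 0, 0.12, 60],
    [0, -3.5, 0, 0.16, 60],
    [0, -4.04, 0, 0.182, 60]
  ]
}}

```text
time_s: 37.38
tcp_pos: [0.4304, 0.0386, 0.1056]
ee_rot: [[0.989, 0.149, -0.0], [0.149, -0.989, 0.0], [-0.0, -0.0, -1.0]]
wrist_force: [0.3, -0.9, 0.3]
gripper_width: 0.688
gripper_force: 0.0
```

Request:
{"fn": "servo_tool", "kwargs": {
  "targets": [
    [0, 0, -0.6, 0, 60],
    [0, 0, -1.4, 0, 60],
    [0, 0, -2.2, 0, 60],
    [0, 0, -2.8, 0, 60],
    [0, 0, -3.0, 0, 60]
  ]
}}

```text
time_s: 37.8
tcp_pos: [0.4293, 0.0396, 0.0134]
ee_rot: [[0.989, 0.147, -0.004], [0.147, -0.989, -0.002], [-0.005, 0.001, -1.0]]
wrist_force: [-1.2, -0.6, 0.2]
gripper_width: 0.689
gripper_force: 0.0
```

Request:
{"fn": "servo_tool", "kwargs": {
  "targets": [
    [0, 0, 0, 0, 10],
    [0, 0, 0, 0, 10],
    [0, 0, 0, 0, 10],
    [0, 0, 0, 0, 10],
    [0, 0, 0, 0, 10]
  ]
}}

```text
time_s: 38.22
tcp_pos: [0.4318, 0.0411, 0.0164]
ee_rot: [[0.989, 0.149, 0.002], [0.149, -0.989, 0.001], [0.002, -0.001, -1.0]]
wrist_force: [0.0, -0.6, 0.5]
gripper_width: 0.392
gripper_force: 0.0
```

Request:
{"fn": "servo_tool", "kwargs": {
  "targets": [
    [0, 0, 0, 0, 10],
    [0, 0, 0, 0, 10],
    [0, 0, 0, 0, 10],
    [0, 0, 0, 0, 10],
    [0, 0, 0, 0, 10]
  ]
}}

```text
time_s: 38.63
tcp_pos: [0.4315, 0.041, 0.016]
ee_rot: [[0.989, 0.149, 0.001], [0.149, -0.989, 0.0], [0.001, -0.0, -1.0]]
wrist_force: [-1.7, 0.5, 5.9]
gripper_width: 0.291
gripper_force: 30.0
```

Request:
{"fn": "servo_tool", "kwargs": {
  "targets": [
    [0, 0, 0.04, 0, 10],
    [0.03, 0, 0.05, 0, 10],
    [0.06, 0.01, 0.05, 0, 10],
    [0.06, 0.01, 0.02, 0, 10],
    [0.06, 0.01, 0, 0, 10]
  ]
}}

```text
time_s: 39.05
tcp_pos: [0.4332, 0.0411, 0.016]
ee_rot: [[0.989, 0.149, 0.0], [0.149, -0.989, -0.0], [0.0, 0.0, -1.0]]
wrist_force: [-4.0, 0.9, 13.7]
gripper_width: 0.292
gripper_force: 30.0
```

Request:
{"fn": "servo_tool", "kwargs": {
  "targets": [
    [0, 0, 0, 0, 10],
    [0, 0, 0, 0, 80],
    [0, 0, 0, 0, 80],
    [0, 0, 0, 0, 80],
    [0, 0, 0, 0, 80]
  ]
}}

```text
time_s: 39.47
tcp_pos: [0.4328, 0.041, 0.0152]
ee_rot: [[0.989, 0.149, -0.0], [0.149, -0.989, -0.0], [-0.0, 0.0, -1.0]]
wrist_force: [-0.7, -0.3, -0.1]
gripper_width: 0.513
gripper_force: 0.0
```

Request:
{"fn": "servo_tool", "kwargs": {
  "targets": [
    [0, 0, 0, 0, 80],
    [0, 0, 0.6, 0, 80],
    [0, 0, 1.4, 0, 80],
    [0, 0, 2.3, 0, 80],
    [0, 0, 3, 0, 80]
  ]
}}

```text
time_s: 39.88
tcp_pos: [0.4332, 0.0411, 0.107]
ee_rot: [[0.989, 0.149, 0.001], [0.149, -0.989, 0.0], [0.001, -0.0, -1.0]]
wrist_force: [0.2, 0.9, 0.5]
gripper_width: 0.873
gripper_force: 0.0
```

Request:
{"fn": "servo_tool", "kwargs": {
  "targets": [
    [0, 0.7, 0, -0.04, 80],
    [0, 1.5, 0, -0.08, 80],
    [0, 2.4, 0, -0.12, 80],
    [0, 3.3, 0, -0.16, 80],
    [0, 4.1, 0, -0.19, 80]
  ]
}}

```text
time_s: 40.3
tcp_pos: [0.4327, 0.1654, 0.1055]
ee_rot: [[0.999, -0.042, 0.0], [-0.042, -0.999, 0.0], [0.0, -0.0, -1.0]]
wrist_force: [0.0, 0.1, 0.6]
gripper_width: 0.922
gripper_force: 0.0
```

Request:
{"fn": "servo_tool", "kwargs": {
  "targets": [
    [0, 0.9, 0, -0.04, 80],
    [0, 1.8, 0, -0.08, 80],
    [0, 2.7, 0, -0.12, 80],
    [0, 3.5, 0, -0.16, 80],
    [0, 4.04, 0, -0.182, 80]
  ]
}}

```text
time_s: 40.72
tcp_pos: [0.4329, 0.2874, 0.1052]
ee_rot: [[0.975, -0.221, 0.0], [-0.221, -0.975, 0.0], [0.0, -0.0, -1.0]]
wrist_force: [0.5, 0.1, -0.1]
gripper_width: 0.92
gripper_force: 0.0
```

```bash
python3 - <<'E'
from vis import *
np.set_printoptions(linewidth=200)
t,s=snap("top",5),snap("side",5)
for c in(t,s):
    P,ct,a,sz=blob(c,(.4538,.0442,.003),.003,60);print("obase",ct.round(1),a,sz)
    P,ct,a,sz=blob(c,(.6245,.285,.019),.019,60);print("frame",ct.round(1),a,sz)
b=proj(t,(.433,.041,.038));x,y=b.astype(int);print(b,x-9,y-9);print(t["g"][y-9:y+10,x-9:x+10].astype(int))
z=r.sense();print(z["tcp_pos"],z["joints"])
E
```

```text
obase [453.   44.5] 8.540903091430664 (113.75437927246094, 73.00908660888672)
frame [624.4 284.9] -12.695343017578125 (114.95115661621094, 77.73632049560547)
obase [454.5  43. ] 8.775691032409668 (112.81024932861328, 80.5260238647461)
frame [626.1 284.8] -12.398117065429688 (107.90038299560547, 86.95005798339844)
[227.81883612 210.11426785] 218 201
[[179 164 134 163 163 162 178 210 239 251 199 116 139 165 164 161 167 160  88]
 [174 165 149 165 162 162 155 116 123 149 107 112 143 165 167 171 161 167 131]
 [129 168 167 171 163 165 159 133 113 113 112 143 162 165 166 164 141 169 166]
 [ 95 168 165 168 165 163 165 158 140 139 145 165 165 165 166 161 139 168 170]
 [ 92 172 165 157 164 164 163 162 162 163 164 166 167 164 165 162 141 170 172]
 [ 89 179 164 146 163 162 159 150 152 164 165 166 166 165 166 162 150 171 170]
 [ 81 177 159 113 161 161 154 171 166 148 162 166 164 165 165 164 159 169 163]
 [ 83 177 160 113 160 156 174 255 250 122 140 149 152 150 152 169 179 170 163]
 [ 81 173 167 147 165 163 192 255 250 141 119 149 167 158 128 166 175 159 167]
 [ 55 129 167 167 171 161 188 252 251 
[... 185 characters left out ...]
 160 139 171]
 [ 24  89 178 164 139 161 163 197 254 230  81 102 119 136 145 168 164 151 169]
 [ 19  84 177 163 126 161 159 180 255 246 103 135 149 166 166 167 163 157 167]
 [ 22  82 177 161 124 167 164 174 216 182 121 163 167 167 167 167 172 186 173]
 [ 22  82 172 165 143 176 164 160 140 128 149 168 170 170 173 163 159 164 164]
 [ 21  54 128 168 169 180 167 167 162 137 150 156 161 165 170 155 139 137 148]
 [ 21  33  95 169 172 179 158 164 176 146 123 124 122 128 138 164 167 168 170]
 [ 17  30  93 174 165 137 116 135 170 168 168 172 171 169 172 172 160 156 162]]
[0.43293649 0.28451171 0.10557185] [ 5.12774735e+01  1.79686901e+01 -2.29925639e+01 -1.39162990e-03 -4.90380733e+01  2.59096719e+01]
```

Request:
{"fn": "servo_tool", "kwargs": {
  "targets": [
    [1.0, 0, 0, 0, 80],
    [2.3, 0, 0, 0, 80],
    [3.6, 0, 0, 0, 80],
    [4.9, 0, 0, 0, 80],
    [5.9, 0, 0, 0, 80]
  ]
}}

```text
time_s: 41.63
tcp_pos: [0.6127, 0.2845, 0.1054]
ee_rot: [[0.975, -0.222, 0.001], [-0.222, -0.975, 0.0], [0.001, -0.0, -1.0]]
wrist_force: [0.7, 0.9, 0.0]
gripper_width: 0.922
gripper_force: 0.0
```

Request:
{"fn": "servo_tool", "kwargs": {
  "targets": [
    [0.3, 0, 0, 0, 80],
    [0.5, 0, -0.4, 0, 80],
    [0.5, 0, -1.0, 0, 80],
    [0.5, 0, -1.6, 0, 80],
    [0.5, 0, -2.0, 0, 80]
  ]
}}

```text
time_s: 42.05
tcp_pos: [0.6226, 0.2843, 0.0427]
ee_rot: [[0.975, -0.221, -0.004], [-0.221, -0.975, -0.002], [-0.003, 0.003, -1.0]]
wrist_force: [-0.3, -0.7, -0.9]
gripper_width: 0.918
gripper_force: 0.0
```

Request:
{"fn": "servo_tool", "kwargs": {
  "targets": [
    [0, 0, -0.4, 0, 80],
    [0, 0, -0.8, 0, 80],
    [0, 0, -1.1, 0, 80],
    [0, 0, -1.25, 0, 80],
    [0, 0, -1.25, 0, 40]
  ]
}}

```text
time_s: 42.47
tcp_pos: [0.6242, 0.285, 0.0067]
ee_rot: [[0.975, -0.221, -0.002], [-0.221, -0.975, -0.001], [-0.001, 0.001, -1.0]]
wrist_force: [0.2, 0.4, 0.9]
gripper_width: 0.893
gripper_force: 0.0
```

Request:
{"fn": "servo_tool", "kwargs": {
  "targets": [
    [0, 0, 0, 0, 40],
    [0, 0, 0, 0, 40],
    [0, 0, 0, 0, 40],
    [0, 0, 0, 0, 40],
    [0, 0, 0, 0, 40]
  ]
}}

```text
time_s: 42.88
tcp_pos: [0.6255, 0.2857, 0.0089]
ee_rot: [[0.975, -0.221, 0.002], [-0.221, -0.975, 0.001], [0.001, -0.001, -1.0]]
wrist_force: [0.4, 0.9, 2.0]
gripper_width: 0.688
gripper_force: 30.0
```

Request:
{"fn": "servo_tool", "kwargs": {
  "targets": [
    [0, 0, 0, 0, 40],
    [0, 0, 0, 0, 40],
    [0, 0, 0, 0, 40],
    [0, 0, 0, 0, 40],
    [0, 0, 0, 0, 40]
  ]
}}

```text
time_s: 43.3
tcp_pos: [0.6255, 0.2857, 0.009]
ee_rot: [[0.975, -0.221, 0.002], [-0.221, -0.975, 0.001], [0.001, -0.001, -1.0]]
wrist_force: [-0.8, 0.7, 5.4]
gripper_width: 0.683
gripper_force: 30.0
```

Request:
{"fn": "servo_tool", "kwargs": {
  "targets": [
    [0, 0, 0.3, 0, 40],
    [0, 0, 0.8, 0, 40],
    [0, 0, 1.6, 0, 40],
    [0, 0, 2.5, 0, 40],
    [0, 0, 3.0, 0, 40]
  ]
}}

```text
time_s: 43.72
tcp_pos: [0.6255, 0.2854, 0.1004]
ee_rot: [[0.975, -0.221, 0.002], [-0.221, -0.975, 0.001], [0.002, -0.001, -1.0]]
wrist_force: [-0.1, 0.2, -0.6]
gripper_width: 0.689
gripper_force: 30.0
```

Request:
{"fn": "servo_tool", "kwargs": {
  "targets": [
    [-0.7, 0, 0, 0, 40],
    [-1.8, 0, 0, 0, 40],
    [-3.0, 0, 0, 0, 40],
    [-4.2, 0, 0, 0, 40],
    [-5.2, 0, 0, 0, 40]
  ]
}}

```text
time_s: 44.13
tcp_pos: [0.4659, 0.284, 0.0973]
ee_rot: [[0.975, -0.222, -0.003], [-0.222, -0.975, -0.002], [-0.002, 0.002, -1.0]]
wrist_force: [-0.5, -0.1, 0.4]
gripper_width: 0.69
gripper_force: 30.0
```

Request:
{"fn": "servo_tool", "kwargs": {
  "targets": [
    [-0.4, -0.3, 0, 0.03, 40],
    [-0.51, -1.0, 0, 0.06, 40],
    [-0.51, -2.0, 0, 0.1, 40],
    [-0.51, -3.1, 0, 0.15, 40],
    [-0.51, -4.2, 0, 0.2, 40]
  ]
}}

```text
time_s: 44.55
tcp_pos: [0.4525, 0.1579, 0.0977]
ee_rot: [[1.0, -0.019, -0.001], [-0.019, -1.0, -0.001], [-0.001, 0.001, -1.0]]
wrist_force: [0.6, -0.2, -0.4]
gripper_width: 0.687
gripper_force: 30.0
```

Request:
{"fn": "servo_tool", "kwargs": {
  "targets": [
    [0, -1.0, 0, 0.04, 40],
    [0, -2.0, 0, 0.08, 40],
    [0, -3.0, 0, 0.12, 40],
    [0, -3.6, 0, 0.16, 40],
    [0, -3.84, 0, 0.173, 40]
  ]
}}

```text
time_s: 44.97
tcp_pos: [0.452, 0.0414, 0.0975]
ee_rot: [[0.989, 0.148, -0.003], [0.148, -0.989, -0.001], [-0.003, 0.0, -1.0]]
wrist_force: [-0.5, 0.1, -1.2]
gripper_width: 0.684
gripper_force: 30.0
```

Request:
{"fn": "servo_tool", "kwargs": {
  "targets": [
    [0, 0, -0.3, 0, 40],
    [0, 0, -0.6, 0, 40],
    [0, 0, -0.8, 0, 40],
    [0, 0, -0.9, 0, 40],
    [0, 0, -0.9, 0, 40]
  ]
}}

```text
time_s: 45.38
tcp_pos: [0.4528, 0.0444, 0.0696]
ee_rot: [[0.989, 0.151, -0.003], [0.151, -0.989, -0.001], [-0.003, 0.001, -1.0]]
wrist_force: [-0.5, 0.2, -1.8]
gripper_width: 0.69
gripper_force: 30.0
```

```bash
python3 - <<'E'
from vis import *
s=r.sense();print(s["tcp_pos"],np.degrees(np.arctan2(s["ee_rot"][1][1],s["ee_rot"][0][1]))%180,s["wrist_force"],s["moment"])
im=[]
for n in("top","side"):
    c=snap(n,4);u=np.round(proj(c,(.4538,.0442,.04))).astype(int)
    im.append(cv2.resize(c["g"][u[1]-25:u[1]+25,u[0]-25:u[0]+25],(400,400),interpolation=cv2.INTER_CUBIC).clip(0,255))
cv2.imwrite("pics/f1.png",np.hstack(im).astype(np.uint8))
E
```

```text
[0.45277023 0.04437293 0.06960493] 98.65730365294154 [-0.52920521  0.19158272 -1.80601329] [-0.04716339  0.00671176 -0.0091706 ]
```

Request:
{"fn": "servo_tool", "kwargs": {
  "targets": [
    [0, 0, -0.3, 0, 40],
    [0, 0, -0.7, 0, 40],
    [0, 0, -1.1, 0, 40],
    [0, 0, -1.4, 0, 40],
    [0, 0, -1.55, 0, 40]
  ]
}}

```text
time_s: 46.2
tcp_pos: [0.4527, 0.0437, 0.023]
ee_rot: [[0.989, 0.149, -0.002], [0.149, -0.989, -0.001], [-0.002, 0.001, -1.0]]
wrist_force: [0.5, 0.2, -0.2]
gripper_width: 0.688
gripper_force: 30.0
```

Request:
{"fn": "servo_tool", "kwargs": {
  "targets": [
    [0, 0, -0.03, 0, 40],
    [0, 0, -0.06, 0, 40],
    [0, 0, -0.09, 0, 40],
    [0, 0, -0.12, 0, 40],
    [0, 0, -0.12, 0, 40]
  ]
}}

```text
time_s: 46.62
tcp_pos: [0.4538, 0.0442, 0.0211]
ee_rot: [[0.989, 0.15, 0.001], [0.15, -0.989, 0.0], [0.001, -0.0, -1.0]]
wrist_force: [-1.1, 0.4, -1.5]
gripper_width: 0.685
gripper_force: 30.0
```

Request:
{"fn": "servo_tool", "kwargs": {
  "targets": [
    [0, 0, -0.03, 0, 40],
    [0, 0, -0.06, 0, 40],
    [0, 0, -0.08, 0, 40],
    [0, 0, -0.1, 0, 40],
    [0, 0, -0.1, 0, 40]
  ]
}}

```text
time_s: 47.03
tcp_pos: [0.4536, 0.0441, 0.0178]
ee_rot: [[0.989, 0.15, -0.0], [0.15, -0.989, -0.0], [-0.0, 0.0, -1.0]]
wrist_force: [-0.4, 0.1, -1.8]
gripper_width: 0.691
gripper_force: 30.0
```

Frame bottom is about 9 mm above the bench with no contact force, so it is over the plug. Lowering the rest.

Request:
{"fn": "servo_tool", "kwargs": {
  "targets": [
    [0, 0, -0.03, 0, 40],
    [0, 0, -0.06, 0, 40],
    [0, 0, -0.08, 0, 40],
    [0, 0, -0.09, 0, 40],
    [0, 0, -0.09, 0, 40]
  ]
}}

```text
time_s: 47.45
tcp_pos: [0.4535, 0.0441, 0.0151]
ee_rot: [[0.989, 0.15, -0.0], [0.15, -0.989, -0.0], [-0.0, 0.0, -1.0]]
wrist_force: [-0.3, 0.1, -1.4]
gripper_width: 0.686
gripper_force: 30.0
```

Request:
{"fn": "servo_tool", "kwargs": {
  "targets": [
    [0, 0, -0.01, 0, 40],
    [0, 0, -0.02, 0, 40],
    [0, 0, -0.02, 0, 40],
    [0, 0, -0.02, 0, 40],
    [0, 0, -0.02, 0, 40]
  ]
}}

```text
time_s: 47.87
tcp_pos: [0.4536, 0.0441, 0.0149]
ee_rot: [[0.989, 0.15, 0.0], [0.15, -0.989, 0.0], [0.0, -0.0, -1.0]]
wrist_force: [-1.6, 0.2, 5.8]
gripper_width: 0.689
gripper_force: 30.0
```

Request:
{"fn": "servo_tool", "kwargs": {
  "targets": [
    [0, 0, 0, 0, 80],
    [0, 0, 0, 0, 80],
    [0, 0, 0, 0, 80],
    [0, 0, 0, 0, 80],
    [0, 0, 0, 0, 80]
  ]
}}

```text
time_s: 48.28
tcp_pos: [0.4536, 0.0441, 0.0144]
ee_rot: [[0.989, 0.15, -0.0], [0.15, -0.989, -0.0], [-0.0, 0.0, -1.0]]
wrist_force: [0.2, -0.5, 0.6]
gripper_width: 0.902
gripper_force: 0.0
```

Request:
{"fn": "servo_tool", "kwargs": {
  "targets": [
    [0, 0, 0.1, 0, 80],
    [0, 0, 0.6, 0, 80],
    [0, 0, 1.4, 0, 80],
    [0, 0, 2.3, 0, 80],
    [0, 0, 3, 0, 80]
  ]
}}

```text
time_s: 48.7
tcp_pos: [0.454, 0.0441, 0.1064]
ee_rot: [[0.989, 0.15, 0.001], [0.15, -0.989, 0.0], [0.001, -0.0, -1.0]]
wrist_force: [1.3, -0.3, -0.1]
gripper_width: 0.916
gripper_force: 0.0
```

Request:
{"fn": "servo_tool", "kwargs": {
  "targets": [
    [0, 0.9, 0, 0, 80],
    [0, 2.0, 0, 0, 80],
    [0, 3.2, 0, 0, 80],
    [0, 4.4, 0, 0, 80],
    [0, 5.5, 0, 0, 80]
  ]
}}

```text
time_s: 49.12
tcp_pos: [0.4534, 0.2109, 0.105]
ee_rot: [[0.989, 0.15, 0.001], [0.15, -0.989, 0.001], [0.001, -0.001, -1.0]]
wrist_force: [0.3, 0.1, 0.0]
gripper_width: 0.92
gripper_force: 0.0
```

Request:
{"fn": "servo_tool", "kwargs": {
  "targets": [
    [0, 1.1, 0, -0.06, 80],
    [0, 2.2, 0, -0.16, 80],
    [0.1, 3.2, 0, -0.27, 80],
    [0.2, 4.2, 0, -0.38, 80],
    [0.4, 5.0, 0, -0.5, 80]
  ]
}}

```text
time_s: 49.53
tcp_pos: [0.4652, 0.3613, 0.1047]
ee_rot: [[0.938, -0.347, 0.0], [-0.347, -0.938, 0.0], [0.0, -0.0, -1.0]]
wrist_force: [0.1, -0.1, -0.2]
gripper_width: 0.918
gripper_force: 0.0
```

Request:
{"fn": "servo_tool", "kwargs": {
  "targets": [
    [0.8, 0.5, 0, -0.11, 80],
    [1.7, 0.9, 0, -0.22, 80],
    [2.6, 1.2, 0, -0.33, 80],
    [3.3, 1.4, 0, -0.44, 80],
    [3.7, 1.43, 0, -0.55, 80]
  ]
}}

```text
time_s: 49.95
tcp_pos: [0.5786, 0.4028, 0.1038]
ee_rot: [[0.617, -0.787, 0.0], [-0.787, -0.617, -0.0], [0.0, -0.0, -1.0]]
wrist_force: [-0.1, 1.3, 0.2]
gripper_width: 0.921
gripper_force: 0.0
```

Request:
{"fn": "servo_tool", "kwargs": {
  "targets": [
    [0, 0, 0, -0.11, 80],
    [0, 0, -0.2, -0.22, 80],
    [0, 0, -0.5, -0.33, 80],
    [0, 0, -0.9, -0.44, 80],
    [0, 0, -1.2, -0.521, 80]
  ]
}}

```text
time_s: 50.37
tcp_pos: [0.5762, 0.4017, 0.0676]
ee_rot: [[0.144, -0.99, -0.001], [-0.99, -0.144, -0.001], [0.0, 0.001, -1.0]]
wrist_force: [-0.7, 0.3, -0.2]
gripper_width: 0.918
gripper_force: 0.0
```

```bash
python3 - <<'E'
from vis import *
s=r.sense();print(s["tcp_pos"],s["wrist_force"],np.degrees(np.arctan2(s["ee_rot"][1][1],s["ee_rot"][0][1]))%180)
for n in("top","side"):
    c=snap(n,4);P,ct,a,sz=blob(c,(.4538,.0442,.003),.003,60);print("obase",ct.round(1),a,sz)
    u=np.round(proj(c,(.4538,.0442,.025))).astype(int);np.save(n+"_f.npy",c["g"][u[1]-25:u[1]+25,u[0]-25:u[0]+25])
cv2.imwrite("pics/f2.png",np.hstack([cv2.resize(np.load(n+"_f.npy"),(400,400),interpolation=cv2.INTER_CUBIC).clip(0,255) for n in("top","side")]).astype(np.uint8))
E
```

```text
[0.57622608 0.40166382 0.06757071] [-0.67597879  0.29485623 -0.19836169] 8.288290767844984
obase [454.4  44.6] 8.587620735168457 (117.28614044189453, 73.24508666992188)
obase [452.7  55.9] 75.86495971679688 (174.1595916748047, 136.51956176757812)
```

Request:
{"fn": "servo_tool", "kwargs": {
  "targets": [
    [0, 0, -0.5, 0, 80],
    [0, 0, -1.1, 0, 80],
    [0, 0, -1.6, 0, 80],
    [0, 0, -1.9, 0, 80],
    [0, 0, -1.98, 0, 80]
  ]
}}

```text
time_s: 51.18
tcp_pos: [0.5758, 0.4013, 0.0075]
ee_rot: [[0.15, -0.989, -0.002], [-0.989, -0.15, -0.002], [0.002, 0.002, -1.0]]
wrist_force: [-0.6, -0.2, -0.1]
gripper_width: 0.915
gripper_force: 0.0
```

Request:
{"fn": "servo_tool", "kwargs": {
  "targets": [
    [0, 0, 0, 0, 40],
    [0, 0, 0, 0, 40],
    [0, 0, 0, 0, 40],
    [0, 0, 0, 0, 40],
    [0, 0, 0, 0, 40]
  ]
}}

```text
time_s: 51.6
tcp_pos: [0.577, 0.4024, 0.0101]
ee_rot: [[0.15, -0.989, 0.001], [-0.989, -0.15, 0.001], [-0.001, -0.001, -1.0]]
wrist_force: [-1.1, -0.5, 3.5]
gripper_width: 0.628
gripper_force: 25.8
```

Request:
{"fn": "servo_tool", "kwargs": {
  "targets": [
    [0, 0, 0, 0, 40],
    [0, 0, 0, 0, 40],
    [0, 0, 0, 0, 40],
    [0, 0, 0, 0, 75],
    [0, 0, 0, 0, 75]
  ]
}}

```text
time_s: 52.02
tcp_pos: [0.5764, 0.4019, 0.0089]
ee_rot: [[0.149, -0.989, -0.0], [-0.989, -0.149, -0.0], [0.0, 0.0, -1.0]]
wrist_force: [-0.5, 1.5, 0.3]
gripper_width: 0.702
gripper_force: 0.0
```

Request:
{"fn": "servo_tool", "kwargs": {
  "targets": [
    [0, 0, 0, 0, 75],
    [0, 0, 0, 0, 75],
    [0, 0, 0, 0.12, 75],
    [0, 0, 0, 0.24, 75],
    [0, 0, 0, 0.36, 75]
  ]
}}

```text
time_s: 52.43
tcp_pos: [0.5764, 0.4018, 0.0086]
ee_rot: [[0.493, -0.87, -0.001], [-0.87, -0.493, -0.001], [0.0, 0.001, -1.0]]
wrist_force: [0.7, 0.4, -0.1]
gripper_width: 0.86
gripper_force: 0.0
```

Request:
{"fn": "servo_tool", "kwargs": {
  "targets": [
    [0, 0, 0, 0.12, 75],
    [0, 0, 0, 0.24, 75],
    [0, 0, 0, 0.36, 75],
    [0, 0, 0, 0.48, 75],
    [0, 0, 0, 0.6, 75]
  ]
}}

```text
time_s: 52.85
tcp_pos: [0.5764, 0.4017, 0.0086]
ee_rot: [[0.898, -0.439, -0.001], [-0.439, -0.898, -0.001], [-0.0, 0.001, -1.0]]
wrist_force: [-0.7, -0.1, 0.4]
gripper_width: 0.865
gripper_force: 0.0
```

Request:
{"fn": "servo_tool", "kwargs": {
  "targets": [
    [0, 0, 0, 0.12, 75],
    [0, 0, 0, 0.24, 75],
    [0, 0, 0, 0.36, 75],
    [0, 0, 0, 0.46, 75],
    [0, 0, 0, 0.46, 40]
  ]
}}

```text
time_s: 53.27
tcp_pos: [0.5764, 0.4018, 0.0087]
ee_rot: [[1.0, 0.001, -0.001], [0.001, -1.0, -0.001], [-0.001, 0.001, -1.0]]
wrist_force: [-0.5, -0.4, -0.7]
gripper_width: 0.836
gripper_force: 0.0
```

Request:
{"fn": "servo_tool", "kwargs": {
  "targets": [
    [0, 0, 0, 0, 40],
    [0, 0, 0, 0, 40],
    [0, 0, 0, 0, 40],
    [0, 0, 0, 0, 40],
    [0, 0, 0, 0, 40]
  ]
}}

```text
time_s: 53.68
tcp_pos: [0.5765, 0.4019, 0.009]
ee_rot: [[1.0, -0.002, -0.0], [-0.002, -1.0, -0.0], [-0.0, 0.0, -1.0]]
wrist_force: [-0.0, 0.1, -0.9]
gripper_width: 0.611
gripper_force: 30.0
```

Request:
{"fn": "servo_tool", "kwargs": {
  "targets": [
    [0, 0, 0, 0, 40],
    [0, 0, 0, 0, 40],
    [0, 0, 0, 0, 40],
    [0, 0, 0, 0, 40],
    [0, 0, 0, 0, 40]
  ]
}}

```text
time_s: 54.1
tcp_pos: [0.5766, 0.4019, 0.0091]
ee_rot: [[1.0, -0.001, -0.0], [-0.001, -1.0, -0.0], [-0.0, 0.0, -1.0]]
wrist_force: [0.1, -0.6, -1.0]
gripper_width: 0.617
gripper_force: 30.0
```

Request:
{"fn": "servo_tool", "kwargs": {
  "targets": [
    [0, 0, 0.3, 0, 40],
    [0, 0, 0.9, 0, 40],
    [0, 0, 1.8, 0, 40],
    [0, 0, 2.7, 0, 40],
    [0, 0, 3.3, 0, 40]
  ]
}}

```text
time_s: 54.52
tcp_pos: [0.5777, 0.4027, 0.1121]
ee_rot: [[1.0, -0.0, 0.004], [-0.0, -1.0, 0.003], [0.004, -0.003, -1.0]]
wrist_force: [1.1, 1.0, 0.5]
gripper_width: 0.612
gripper_force: 30.0
```

Request:
{"fn": "servo_tool", "kwargs": {
  "targets": [
    [-0.5, -0.1, 0, 0, 40],
    [-1.3, -0.3, 0, 0, 40],
    [-2.2, -0.7, 0, 0, 40],
    [-2.9, -1.1, 0, 0, 40],
    [-3.3, -1.6, 0, 0, 40]
  ]
}}

```text
time_s: 54.93
tcp_pos: [0.4756, 0.3537, 0.109]
ee_rot: [[1.0, 0.001, 0.0], [0.001, -1.0, 0.0], [0.0, -0.0, -1.0]]
wrist_force: [0.9, -0.2, 0.0]
gripper_width: 0.616
gripper_force: 30.0
```

Request:
{"fn": "servo_tool", "kwargs": {
  "targets": [
    [0, -0.9, 0, 0, 40],
    [0, -1.9, 0, 0, 40],
    [0, -3.0, 0, 0, 40],
    [0, -4.1, 0, 0, 40],
    [0, -5.3, 0, 0, 40]
  ]
}}

```text
time_s: 55.35
tcp_pos: [0.4777, 0.1941, 0.1092]
ee_rot: [[1.0, 0.001, 0.002], [0.001, -1.0, 0.001], [0.002, -0.001, -1.0]]
wrist_force: [1.4, -0.3, -0.5]
gripper_width: 0.607
gripper_force: 30.0
```

Request:
{"fn": "servo_tool", "kwargs": {
  "targets": [
    [0, -1.1, 0, 0, 40],
    [0, -2.2, 0, 0, 40],
    [0, -3.2, 0, 0, 40],
    [0, -4.2, 0, 0, 40],
    [0, -5.2, 0, 0, 40]
  ]
}}

```text
time_s: 55.77
tcp_pos: [0.4777, 0.0376, 0.1092]
ee_rot: [[1.0, -0.0, 0.002], [-0.0, -1.0, 0.001], [0.002, -0.001, -1.0]]
wrist_force: [1.5, 0.4, 0.3]
gripper_width: 0.612
gripper_force: 30.0
```

Request:
{"fn": "servo_tool", "kwargs": {
  "targets": [
    [0, -1.1, 0, 0, 40],
    [0, -2.4, 0, 0, 40],
    [0, -3.7, 0, 0, 40],
    [0, -4.7, 0, 0, 40],
    [0, -5.23, 0, 0, 40]
  ]
}}

```text
time_s: 56.18
tcp_pos: [0.4774, -0.1208, 0.1091]
ee_rot: [[1.0, -0.004, 0.001], [-0.004, -1.0, -0.0], [0.001, 0.0, -1.0]]
wrist_force: [0.5, -0.0, -1.6]
gripper_width: 0.615
gripper_force: 30.0
```

Request:
{"fn": "servo_tool", "kwargs": {
  "targets": [
    [0, 0, -0.3, 0, 40],
    [0, 0, -0.7, 0, 40],
    [0, 0, -1.1, 0, 40],
    [0, 0, -1.3, 0, 40],
    [0, 0, -1.4, 0, 40]
  ]
}}

```text
time_s: 56.6
tcp_pos: [0.4771, -0.1175, 0.0654]
ee_rot: [[1.0, -0.0, -0.002], [-0.0, -1.0, -0.0], [-0.002, 0.0, -1.0]]
wrist_force: [-0.0, -0.6, 0.0]
gripper_width: 0.613
gripper_force: 30.0
```

Request:
{"fn": "servo_tool", "kwargs": {
  "targets": [
    [0, 0, -0.4, 0, 40],
    [0, 0, -0.8, 0, 40],
    [0, 0, -1.1, 0, 40],
    [0, 0, -1.3, 0, 40],
    [0, 0, -1.35, 0, 40]
  ]
}}

```text
time_s: 57.02
tcp_pos: [0.4772, -0.1177, 0.0249]
ee_rot: [[1.0, -0.0, -0.002], [-0.0, -1.0, -0.0], [-0.002, 0.0, -1.0]]
wrist_force: [-0.6, 0.5, -0.5]
gripper_width: 0.613
gripper_force: 30.0
```

Request:
{"fn": "servo_tool", "kwargs": {
  "targets": [
    [0, 0, -0.02, 0, 40],
    [0, 0, -0.04, 0, 40],
    [0, 0, -0.06, 0, 40],
    [0, 0, -0.1, 0, 40],
    [0, 0, -0.12, 0, 40]
  ]
}}

```text
time_s: 57.43
tcp_pos: [0.4778, -0.1179, 0.0223]
ee_rot: [[1.0, -0.001, 0.001], [-0.001, -1.0, 0.0], [0.001, -0.0, -1.0]]
wrist_force: [-0.5, -0.2, -0.6]
gripper_width: 0.612
gripper_force: 30.0
```

Request:
{"fn": "servo_tool", "kwargs": {
  "targets": [
    [0, 0, -0.04, 0, 40],
    [0, 0, -0.08, 0, 40],
    [0, 0, -0.11, 0, 40],
    [0, 0, -0.13, 0, 40],
    [0, 0, -0.13, 0, 40]
  ]
}}

```text
time_s: 57.85
tcp_pos: [0.4775, -0.1179, 0.018]
ee_rot: [[1.0, -0.001, -0.0], [-0.001, -1.0, 0.0], [-0.0, -0.0, -1.0]]
wrist_force: [-0.8, -0.9, -0.8]
gripper_width: 0.609
gripper_force: 30.0
```

Request:
{"fn": "servo_tool", "kwargs": {
  "targets": [
    [0, 0, -0.02, 0, 40],
    [0, 0, -0.05, 0, 40],
    [0, 0, -0.07, 0, 40],
    [0, 0, -0.08, 0, 40],
    [0, 0, -0.08, 0, 40]
  ]
}}

```text
time_s: 58.27
tcp_pos: [0.4775, -0.1179, 0.0156]
ee_rot: [[1.0, -0.001, -0.0], [-0.001, -1.0, -0.0], [-0.0, 0.0, -1.0]]
wrist_force: [0.2, 0.1, -0.5]
gripper_width: 0.613
gripper_force: 30.0
```

Over the plug with no contact yet. Seating it, releasing and retreating, then the final look.

Request:
{"fn": "servo_tool", "kwargs": {
  "targets": [
    [0, 0, -0.01, 0, 40],
    [0, 0, -0.02, 0, 40],
    [0, 0, -0.03, 0, 40],
    [0, 0, -0.03, 0, 40],
    [0, 0, -0.03, 0, 40]
  ]
}}

```text
time_s: 58.68
tcp_pos: [0.4776, -0.1179, 0.0149]
ee_rot: [[1.0, -0.001, 0.0], [-0.001, -1.0, -0.0], [0.0, 0.0, -1.0]]
wrist_force: [0.1, 0.4, 0.3]
gripper_width: 0.612
gripper_force: 30.0
```

Request:
{"fn": "servo_tool", "kwargs": {
  "targets": [
    [0, 0, 0, 0, 75],
    [0, 0, 0, 0, 75],
    [0, 0, 0, 0, 75],
    [0, 0, 0, 0, 75],
    [0, 0, 0, 0, 75]
  ]
}}

```text
time_s: 59.1
tcp_pos: [0.4776, -0.1179, 0.0148]
ee_rot: [[1.0, -0.001, 0.0], [-0.001, -1.0, -0.0], [0.0, 0.0, -1.0]]
wrist_force: [0.3, 0.3, 0.4]
gripper_width: 0.839
gripper_force: 0.0
```

Request:
{"fn": "servo_tool", "kwargs": {
  "targets": [
    [0, 0, 0.1, 0, 75],
    [0, 0, 0.6, 0, 75],
    [0, 0, 1.5, 0, 75],
    [0, 0, 2.5, 0, 75],
    [0, 0, 3.3, 0, 75]
  ]
}}

```text
time_s: 59.52
tcp_pos: [0.4779, -0.118, 0.1159]
ee_rot: [[1.0, -0.0, 0.001], [-0.0, -1.0, -0.0], [0.001, 0.0, -1.0]]
wrist_force: [1.7, 0.2, 0.9]
gripper_width: 0.862
gripper_force: 0.0
```

Request:
{"fn": "servo_tool", "kwargs": {
  "targets": [
    [0, 1.0, 0.4, 0, 75],
    [0, 2.2, 0.8, 0, 75],
    [0, 3.4, 1.2, 0, 75],
    [0, 4.6, 1.5, 0, 75],
    [0, 5.8, 1.5, 0, 75]
  ]
}}

```text
time_s: 59.93
tcp_pos: [0.4785, 0.058, 0.1614]
ee_rot: [[1.0, -0.001, 0.005], [-0.001, -1.0, 0.002], [0.005, -0.002, -1.0]]
wrist_force: [0.7, 0.5, 0.1]
gripper_width: 0.856
gripper_force: 0.0
```

Request:
{"fn": "servo_tool", "kwargs": {
  "targets": [
    [0, 1.2, 0, 0, 75],
    [0, 2.4, 0, 0, 75],
    [0, 3.6, 0, 0, 75],
    [0, 4.8, 0, 0, 75],
    [0, 6.0, 0, 0, 75]
  ]
}}

```text
time_s: 60.35
tcp_pos: [0.4771, 0.2378, 0.1592]
ee_rot: [[1.0, -0.0, 0.0], [-0.0, -1.0, 0.0], [0.0, -0.0, -1.0]]
wrist_force: [0.2, -0.1, -0.1]
gripper_width: 0.861
gripper_force: 0.0
```

Request:
{"fn": "servo_tool", "kwargs": {
  "targets": [
    [0, 1.2, 0, 0, 75],
    [0, 2.4, 0, 0, 75],
    [0, 3.4, 0, 0, 75],
    [0, 4.2, 0, 0, 75],
    [0, 4.5, 0, 0, 75]
  ]
}}

```text
time_s: 60.77
tcp_pos: [0.4774, 0.3743, 0.1586]
ee_rot: [[1.0, 0.002, 0.001], [0.002, -1.0, 0.001], [0.001, -0.001, -1.0]]
wrist_force: [-0.3, 0.7, -0.1]
gripper_width: 0.863
gripper_force: 0.0
```

```bash
python3 - <<'E'
from vis import *
im=[]
for n in("top","side"):
    c=snap(n,4);row=[]
    for p,nm,zt in((((.4538,.0442,.025)),"frame",.044),((.4775,-.118,.025),"ring",.044)):
        u=np.round(proj(c,p)).astype(int);row.append(cv2.resize(c["g"][u[1]-22:u[1]+22,u[0]-22:u[0]+22],(300,300),interpolation=cv2.INTER_CUBIC).clip(0,255))
        try:
            for th in(60,180):print(n,nm,th,[np.round(x,1) for x in blob(c,(p[0],p[1],.025),.003 if th==60 else zt,th)[1:]])
        except Exception as e:print(n,nm,e)
    im.append(np.hstack(row))
cv2.imwrite("pics/end.png",np.vstack(im).astype(np.uint8))
E
```

```text
top frame 60 [array([454.4,  44.6]), np.float64(8.4), array([117.2,  73.1])]
top frame 180 [array([429.1,  44.1]), np.float64(-51.2), array([29.8, 27.1])]
top ring 60 [array([ 479.1, -118.8]), np.float64(-36.3), array([71.4, 66.2])]
top ring 180 [array([ 474. , -119.3]), np.float64(70.8), array([28.2, 26.8])]
side frame 60 [array([447.5,  27.8]), np.float64(6.7), array([128.1, 111.2])]
side frame 180 [array([454.3,  44.4]), np.float64(8.8), array([102.3,  63.4])]
side ring 60 [array([ 473.2, -137.6]), np.float64(76.5), array([109.5,  65. ])]
side ring 180 [array([ 481.2, -111.8]), np.float64(-22.6), array([55.1, 51.6])]
```

View pics/end.png

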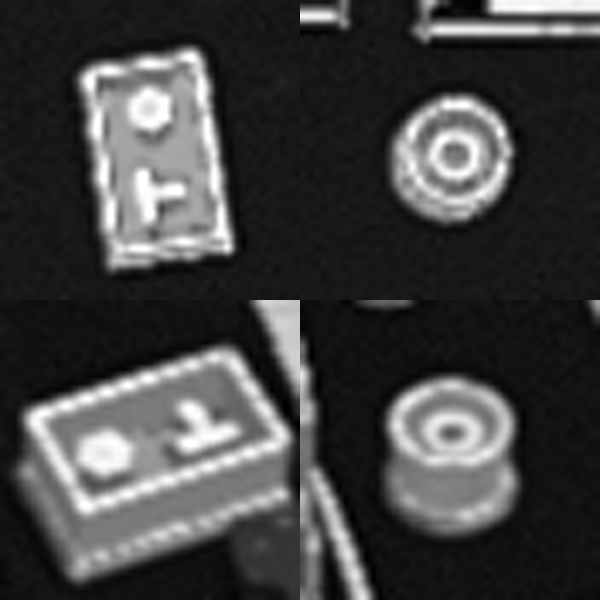

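The final picture shows both kits seated level. The hexagon at (150,108) and T at (158,190) stand upright on the crosses inside the frame. The tube at (455,153) is centred in the ring, and the ring's foot is on the flange. Handing in.

```bash
python3 -c "
from station import r
print(r.finish_job())"
```

```text
the job is handed in; nothing more can be done
None
```

I made up both kits and handed the job in at about 61 s of the 144 s allowed; the last pictures showed the sections upright on their crosses (the T about 1–2 mm off) and the frame and ring level on the flanges, but no verdict came back.

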